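# Clear the hardness bench: stack the reference blocks, sweep up the offcuts

### The job

Clear the bench after hardness testing. First take the three round steel reference blocks (one lies in the pan) and stack them squarely on the round stand, the largest at the bottom and the smallest on top, each centred on the one below; then, holding the hand sweeper, sweep all the sawn steel offcuts right inside the open-fronted pan (their edges are sharp, so never let the fingers touch them), and at the end stand the sweeper upright again on its rubber mat, lengthwise along it and centred. Leave the mounted specimens where they are.

Things in the scene. Friction and masses are not known exactly. Their poses are not given: they have to be found in the camera images.
- pan: open-fronted steel pan, fixed on the thin bench mat (top at z 0.003). Origin on that mat at the middle of its front lip; x runs from the lip into the pan, y along the lip, z up. Inside 200 mm wide (y -100..100), 130 deep (x 0..130); walls 24 mm high, 4 thick; side walls begin 12 mm behind the lip. Floor 2 mm thick, with a ramp up to it over the first 18 mm.
- stand: round wooden stand with a cork top, 72 mm across, 8 mm high, fixed. Origin: centre of its underside.
- mat: thin dark rubber mat, 70 mm (x) by 130 mm (y), 2 mm thick, fixed: the sweeper's parking place. Origin: centre of its underside.
- sweeper: hand sweeper, 0.2 kg, stands on its flat sole. Origin: centre of the sole; x out of its front, y along the bar, z up. Bar 110 mm long (y), 30 thick (x -15..15), 26 high; at each end of the front an 8 mm wide, 22 high lug reaches to x = 27. From mid-bar rises a square wooden neck 22 x 22 mm, z 26..74, under a knob 32 x 32 mm, z 74..90. Hold it by the neck at z about 55.
- block_large: largest steel hardness reference block: plain disc 55 mm across, 16 mm thick, 0.23 kg, on the bench mat near the offcuts. Origin: centre of its underside.
- block_medium: middle steel hardness reference block: plain disc 48 mm across, 16 mm thick, on the bench mat near the offcuts. Origin: centre of its underside.
- block_small: smallest steel reference disc, plain grey, 34 mm across, 14 mm thick, lying at first in the pan. Origin: centre of its underside.
- sample_a: mounted specimen, a small cylinder 30 mm across, 15 mm high, dark, with a small plate set in its top, to the right of the pan; not part of the job, leave it where it is. Origin: centre of its underside.
- sample_b: mounted specimen, a small cylinder 30 mm across, 17 mm high, dark red, to the left of the pan; not part of the job, leave it where it is. Origin: centre of its underside.
- offcut_0: sawn steel bar offcut with sharp edges, 20 (x) x 44 (y) x 18 mm, 0.09 kg, on the thin dark bench mat (top at z 0.003) in front of the pan; three to five of the five are present. Origin: centre of its underside.
- offcut_1: sawn steel bar offcut with sharp edges, 20 (x) x 44 (y) x 18 mm, 0.09 kg, on the thin dark bench mat (top at z 0.003) in front of the pan; three to five of the five are present. Origin: centre of its underside.
- offcut_2: sawn steel bar offcut with sharp edges, 20 (x) x 44 (y) x 18 mm, 0.09 kg, on the thin dark bench mat (top at z 0.003) in front of the pan; three to five of the five are present. Origin: centre of its underside.
- offcut_3: sawn steel bar offcut with sharp edges, 20 (x) x 44 (y) x 18 mm, 0.09 kg, on the thin dark bench mat (top at z 0.003) in front of the pan; three to five of the five are present. Origin: centre of its underside.
- offcut_4: sawn steel bar offcut with sharp edges, 20 (x) x 44 (y) x 18 mm, 0.09 kg, on the thin dark bench mat (top at z 0.003) in front of the pan; three to five of the five are present. Origin: centre of its underside.

How it is judged (in metres and radians):
On the way, in this order (a step that is already met when the one before it is completed fails the run):
1. the three blocks are stacked centred on the stand, largest at the bottom, smallest on top, and released (horizontal distance between block_large and stand below 0.008 m and z of block_large in the frame of stand between 0.004 and 0.012 m and angle between each of block_large, block_medium, block_small's own z axis and vertical below 0.1 rad and linear speed of each of block_large, block_medium, block_small below 0.02 m/s and horizontal distance between block_medium and block_large below 0.008 m and z of block_medium in the frame of block_large between 0.012 and 0.02 m and horizontal distance between block_small and block_medium below 0.008 m and z of block_small in the frame of block_medium between 0.012 and 0.02 m and contact force between the fingers and block_large below 0.05 N and contact force between the fingers and block_medium below 0.05 N and contact force between the fingers and block_small below 0.05 N), for 0.2 s.
2. all the offcuts lie wholly inside the pan (x of offcut_0 in the frame of pan between 0.022 and 0.13 m and y of offcut_0 in the frame of pan between -0.1 and 0.1 m and z of offcut_0 in the frame of pan between -0.005 and 0.04 m and x of offcut_1 in the frame of pan between 0.022 and 0.13 m and y of offcut_1 in the frame of pan between -0.1 and 0.1 m and z of offcut_1 in the frame of pan between -0.005 and 0.04 m and x of offcut_2 in the frame of pan between 0.022 and 0.13 m and y of offcut_2 in the frame of pan between -0.1 and 0.1 m and z of offcut_2 in the frame of pan between -0.005 and 0.04 m and x of offcut_3 in the frame of pan between 0.022 and 0.13 m and y of offcut_3 in the frame of pan between -0.1 and 0.1 m and z of offcut_3 in the frame of pan between -0.005 and 0.04 m and x of offcut_4 in the frame of pan between 0.022 and 0.13 m and y of offcut_4 in the frame of pan between -0.1 and 0.1 m and z of offcut_4 in the frame of pan between -0.005 and 0.04 m), for 0.2 s.
3. the sweeper stands upright, centred and lengthwise, on its mat (horizontal distance between sweeper and mat below 0.016 m and angle between the x axis of sweeper and the x axis of mat, either way round below 0.25 rad and angle between sweeper's own z axis and vertical below 0.08 rad and z of sweeper in the frame of mat between -0.002 and 0.006 m), for 0.2 s.
At the end, for the whole second after the job is handed in: Blocks stacked on the stand, largest lowest, smallest on top (each within 8 mm of the one below, level); every offcut in the pan, its centre at least 22 mm behind the lip; sweeper upright on its mat within 16 mm of the centre and 0.25 rad of its length; blocks and sweeper at rest (all of step 2 and all of step 3 and horizontal distance between block_large and stand below 0.008 m and z of block_large in the frame of stand between 0.004 and 0.012 m and angle between each of block_large, block_medium, block_small's own z axis and vertical below 0.1 rad and linear speed of each of block_large, block_medium, block_small, sweeper below 0.02 m/s and horizontal distance between block_medium and block_large below 0.008 m and z of block_medium in the frame of block_large between 0.012 and 0.02 m and horizontal distance between block_small and block_medium below 0.008 m and z of block_small in the frame of block_medium between 0.012 and 0.02 m); the robot touches nothing.
It fails at once if the fingers touch an offcut (contact force between the fingers and offcut_0 above 0.3 N or contact force between the fingers and offcut_1 above 0.3 N or contact force between the fingers and offcut_2 above 0.3 N or contact force between the fingers and offcut_3 above 0.3 N or contact force between the fingers and offcut_4 above 0.3 N).
It fails at once if a mounted specimen is shifted more than 20 mm (distance of any of sample_a, sample_b from where it was at the start of the episode above 0.02 m).
Of offcut_0, offcut_1, offcut_2, offcut_3, offcut_4 only 3 to 5 are there at a start; the rules pass over those that are not, and their reading is None.
At some moment in a run one of offcut_0, offcut_1, offcut_2, offcut_3, offcut_4 may be knocked a few centimetres aside while the robot is not near it.
Once in a run the grip may slacken for a moment while it holds something.
It also fails if it takes over 208 s, if anything falls off the work surface, if the arm or the gripper's body presses on something with over 40 N, if the wrist force passes 120 N, or if a joint passes its speed limit or range.

### The arm

A 7-joint arm with a two-finger parallel gripper is mounted at the origin on a cart in front of the work surface, level with it; the furniture and walls round the work are solid. World frame = base frame: x ahead of the robot, y to its left, z up, the work surface at z = 0. Lengths are in m, angles in degrees, forces in N, time in s.
With the tool pointing down it reaches from about 0.425 to 0.875 m from the base axis. Payload 4.7 kg.
Tool frame: the origin (TCP) lies between the finger pads; the fingertips stand 8 mm ahead of it and the grasp point (between the pads) lies 11 mm behind it (env.tip_extent is the distance from the TCP to the fingertips, in m); z points along the fingers, y is the line along which they close (so a half turn about z gives the same grasp; the last joint's range is limited). The gripper opens to 87 mm and grips with 3 to 60 N. Pads are 19 mm wide; open, the fingers measure 117 mm over their backs; the gripper's body (75 mm by 190 mm) begins 51 mm behind the grasp point.
Start: joints at [-69.036, 18.392, -4.016, 83.108, 1.295, 78.541, -3.26], TCP at [0.224, 0.61, 0.231] pointing down, gripper open.
Joint ranges: [-163.93, 163.93], [-17.29, 119.83], [-79.2, 71.16], [3.27, 140.29], [-89.18, 269.18], [5.43, 117.66], [-154.24, 154.24]. Speed limits (degrees/s): [147.25, 147.25, 180, 180, 180, 180, 180].

### API

Orientations are given as [roll, pitch, yaw] about the fixed x, y, z axes, in that order (R = Rz(yaw) Ry(pitch) Rx(roll)).
In Python, from cell import sensors, vision, workorder, env gives the robot as it stands.
- The arm moves only by the tool drive_tool, never from a script. Its argument "moves" is a list of rows, each an object of numbers: "x", "y", "z": the shift along the tool's x, y, z in mm; "rx", "ry", "rz": the turn, a rotation vector about the tool's x, y, z in rad; "fingers": the closure, from -1 (fully open) to 1 (shut). In form: [{"x": .., "y": .., "z": .., "rx": .., "ry": .., "rz": .., "fingers": ..}, ...]. A call has 1 to 20 rows; each row is the pose to reach, as a shift and turn from the pose commanded when the call began, along the tool's axes at that moment; what a row does not reach only later rows make up. A row lasts 1/8 s, in which the tool goes at most 62.5 mm and 10.7 degrees, less where a joint would pass 70% of its speed; a pose out of reach is approached as far as the arm can. A call with a gripper value outside its range is refused whole. The fingers move at their own pace and stop on an object; "force" is the grip in N (left out, the last holds). Time passes only in rows, so rows that repeat a pose let the fingers close. It gives the time, the measured TCP pose, the force, the opening and the grip force at its end, in the units of the state.
- sensors.get_obs(): the state, without advancing time (a new reading comes with each control period).
- vision.read_camera(name): name is "side" or "top"; returns a dict with "image" (384x512x3 uint8, red, green, blue), "fx", "fy", "cx", "cy" (pixels), "R" (3x3) and "t" (3): a world point X has camera coordinates R X + t. Camera axes: x right, y down, z forward; pixel columns grow to the right and rows downward; lengths in m; the calibration is good to about 2 mm. A picture is of the moment at which its call begins. There is no depth.
- workorder.sign_off(): hands the job in; it is judged then, once.
The state is a dict: "time_s": time; "qpos": joint angles; "joint_velocities": joint speeds; "effort": joint torques, N m; "tool_pos": TCP position; "tool_rot": TCP orientation; "force": force on the tool from outside, world axes, zero at the start; "wrist_torque": the same for the moment, N m; "grip_width": finger opening in m; "grasp_force": force on a finger pad.
Only numpy, scipy, OpenCV 4.12 (cv2) and the standard library are available. Lean on these libraries where they do the work, as an engineer would, in place of code of your own. Each camera call takes 0.05 s, during which the arm holds its last target. There are 200 camera calls.

## Working session

There is one attempt and no reset: what is moved stays moved. The work goes in short steps, Python scripts to look and compute and a tool call to move; the robot and the scene stay as the last step left them, time stands still between calls to the robot, and variables do not carry over. Pictures are saved under pics/ and viewed, at most 14 in all, crops included, and the job is handed in when it is done.

Besides the shell and the picture viewer there is one more tool, called after "Request:" by a JSON object that holds its "api" and its "payload". drive_tool: Moves the arm, as the interface text tells. Its arguments: {"type":"object","properties":{"moves":{"type":"array"},"force":{"type":"number"}},"required":["moves"]}

```bash
mkdir -p pics; cat > h.py <<'E'
import numpy as np, cv2
from cell import sensors, vision, workorder, env
def snap(n,f=None):
    d=vision.read_camera(n)
    if f: cv2.imwrite('pics/'+f,cv2.cvtColor(d['image'],cv2.COLOR_RGB2BGR))
    return d
def ray(d,u,v,z):
    R=np.array(d['R']);t=np.array(d['t']);c=-R.T@t
    r=R.T@np.array([(u-d['cx'])/d['fx'],(v-d['cy'])/d['fy'],1])
    return c+r*(z-c[2])/r[2]
def proj(d,X):
    p=np.array(d['R'])@np.array(X)+np.array(d['t']);return np.array([d['fx']*p[0]/p[2]+d['cx'],d['fy']*p[1]/p[2]+d['cy']])
E
python3 - <<'E'
from h import *
print(sensors.get_obs())
for n in('top','side'):
    d=snap(n,n+'0.png');R=np.array(d['R']);print(n,d['fx'],d['cx'],d['cy'],R.round(3).tolist(),(-R.T@np.array(d['t'])).round(3))
E
```

```text
{'time_s': 0.0, 'qpos': array([-69.03537179,  18.43863239,  -4.01511763,  83.17474967,
         1.29450621,  78.54004273,  -3.26163304]), 'joint_velocities': array([ 0.02157805, -0.0341803 ,  0.05742107, -0.05689224,  0.04930926,
        0.05236774, -0.02353147]), 'effort': array([-1.50081774e-03, -4.91278553e+01, -4.04913062e-01, -3.12542081e+01,
       -6.42033597e-02,  4.34854743e-02,  1.65929691e-04]), 'tool_pos': array([0.22384795, 0.60967128, 0.22946761]), 'tool_rot': array([-1.79891788e+02,  5.37001340e-03,  1.59842999e+02]), 'force': array([ 0.34331884, -0.18511792,  0.20839437]), 'wrist_torque': array([ 0.01238628, -0.01842533, -0.02380511]), 'grasp_force': 0.0, 'grip_width': 0.0871771392278905}
top 368.34564652881534 254.25354626518913 192.97175324437913 [[-0.021, -1.0, -0.004], [-0.993, 0.022, -0.118], [0.118, 0.002, -0.993]] [ 0.431 -0.177  0.873]
side 474.37612370266845 250.20457601621388 192.6691084461632 [[0.957, -0.29, -0.01], [-0.173, -0.544, -0.821], [0.233, 0.787, -0.571]] [ 0.288 -0.986  0.644]
```

View pics/top0.png

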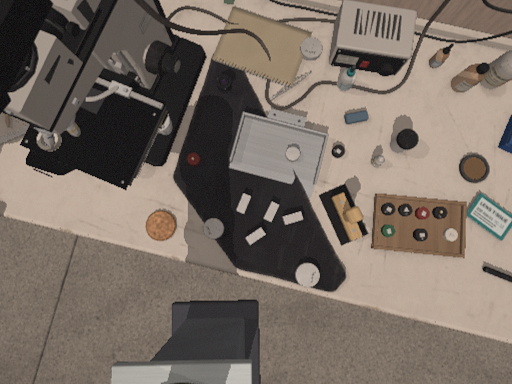

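View pics/side0.png

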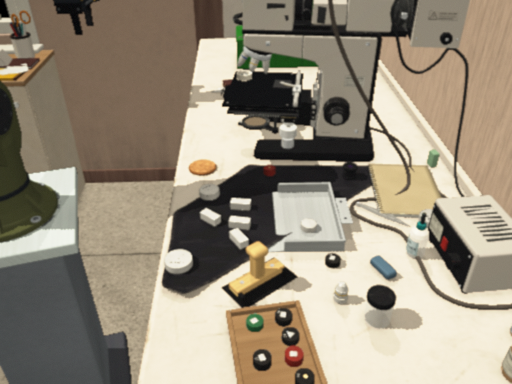

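The top view shows the stand at (161,225), the large block at about (308,275), the medium at (213,228), the small at (293,153), and four offcuts near (244,203), (271,211), (293,217) and (257,236). The sweeper is on its mat at (345,215). The pan's front lip faces down-left.

```bash
python3 - <<'E'
from h import *
t=cv2.imread('pics/top0.png')[100:300,140:380];cv2.imwrite('pics/tc0.png',cv2.resize(t,None,fx=3,fy=3,interpolation=cv2.INTER_CUBIC))
s=cv2.imread('pics/side0.png')[140:310,155:365];cv2.imwrite('pics/sc0.png',cv2.resize(s,None,fx=3.5,fy=3.5,interpolation=cv2.INTER_CUBIC))
E
```

```text
(no output)
```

View pics/tc0.png

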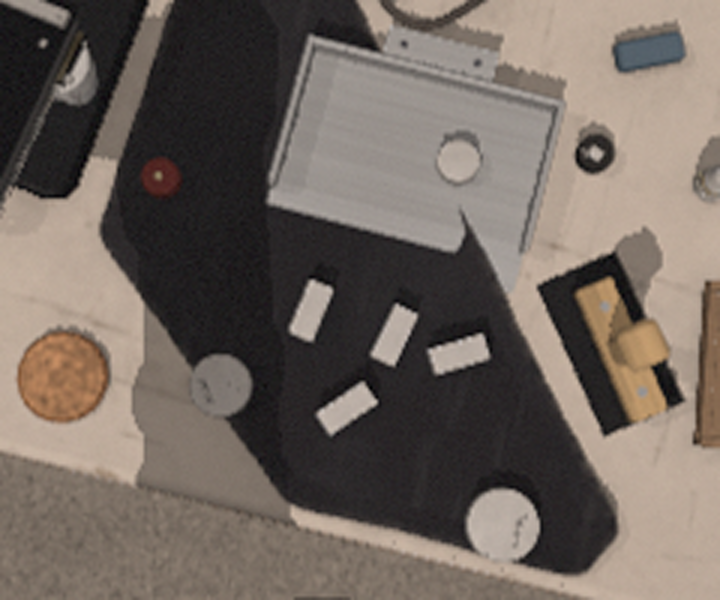

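View pics/sc0.png

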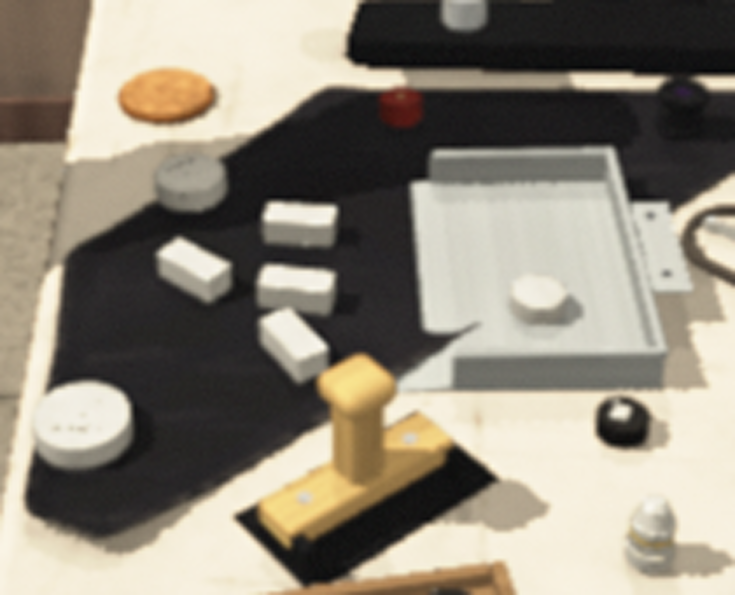

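The four white offcuts are at crop pixels (310,310), (395,333), (459,353) and (347,408). The large block is at (503,525), the medium at (220,385), the cork stand at (63,375), and the small disc is in the pan at (459,158). The specimens are the red one (161,176) and the black one (595,152).

```bash
cat > m.py <<'E'
from h import *
def blob(d,seed,tol=28,r=40):
    im=cv2.medianBlur(cv2.resize(d['image'],None,fx=4,fy=4,interpolation=cv2.INTER_CUBIC),5)
    s=(int(seed[0]*4+1.5),int(seed[1]*4+1.5));m=np.zeros((im.shape[0]+2,im.shape[1]+2),np.uint8)
    m[:]=1; R=r*4; m[max(0,s[1]-R):s[1]+R,max(0,s[0]-R):s[0]+R]=0
    cv2.floodFill(im,m,s,0,(tol,)*3,(tol,)*3,4|cv2.FLOODFILL_MASK_ONLY|cv2.FLOODFILL_FIXED_RANGE|(255<<8))
    mm=(m==255).astype(np.uint8)[1:-1,1:-1]
    mm=cv2.morphologyEx(mm,cv2.MORPH_CLOSE,np.ones((9,9)))
    c=max(cv2.findContours(mm,cv2.RETR_EXTERNAL,cv2.CHAIN_APPROX_NONE)[0],key=cv2.contourArea)
    return (cv2.convexHull(c).reshape(-1,2)-1.5)/4
def plane(d,c,z): return np.array([ray(d,u,v,z)[:2] for u,v in c])
def disc(d,seed,z,**k):
    p=plane(d,blob(d,seed,**k),z);(cx,cy),r=cv2.minEnclosingCircle((p*1000).astype(np.float32));a=cv2.contourArea((p*1000).astype(np.float32))
    M=cv2.moments((p*1000).astype(np.float32));return np.round([M['m10']/M['m00'],M['m01']/M['m00'],2*r,2*np.sqrt(a/np.pi)],1)
def rect(d,seed,z,**k):
    p=plane(d,blob(d,seed,**k),z)*1000;(c,s,a)=cv2.minAreaRect(p.astype(np.float32))
    b=cv2.boxPoints((c,s,a));e=[b[1]-b[0],b[2]-b[1]];e=max(e,key=np.linalg.norm)
    return np.round([c[0],c[1],max(s),min(s),np.degrees(np.arctan2(e[1],e[0]))%180],1)
E
python3 - <<'E'
from m import *
t=snap('top');s=snap('side')
T=lambda x,y:(x/3+140,y/3+100)
S=lambda x,y:(x/3.5+155,y/3.5+140)
for n,a,b,z in(('stand',(63,375),(167,95),.008),('large',(495,525),(75,415),.019),('med',(222,385),(195,175),.019),('small',(459,158),(540,292),.019)):
    A=blob(t,T(*a));B=blob(s,S(*b))
    print(n,disc(t,T(*a),z),disc(s,S(*b),z))
for a,b in(((310,310),(300,212)),((395,333),(300,278)),((459,353),(290,330)),((347,408),(195,262))):
    print('off',rect(t,T(*a),.021),rect(s,S(*b),.021))
print('pan back corners z.027',ray(t,*T(312,38),.027),ray(t,*T(562,100),.027),'lip',ray(t,*T(270,203),.005),ray(t,*T(512,290),.005))
print('side: pan back',ray(s,*S(612,149),.027),ray(s,*S(662,352),.027),'lip',ray(s,*S(413,181),.005),ray(s,*S(400,388),.005))
print('mat',[ray(t,*T(*p),.002)[:2].round(4) for p in((540,286),(612,255),(684,402),(606,434))],[ray(s,*S(*p),.002)[:2].round(4) for p in((237,517),(312,585),(495,480),(420,412))])
print('bar',[ray(t,*T(*p),.026)[:2].round(4) for p in((577,290),(609,276),(666,408),(634,424))],'neck/knob',ray(t,*T(640,340),.09),ray(s,*S(355,380),.09))
print('samples',ray(t,*T(161,176),.02),ray(t,*T(595,152),.018))
c=cv2.cvtColor(t['image'],cv2.COLOR_RGB2BGR)[175:255,310:390];c2=cv2.cvtColor(s['image'],cv2.COLOR_RGB2BGR)[230:315,215:300]
f=lambda c:cv2.convertScaleAbs(cv2.resize(c,(390,500),interpolation=cv2.INTER_CUBIC),alpha=2,beta=30)
cv2.imwrite('pics/sw0.png',np.hstack([f(c),f(c2)]))
E
```

```text
stand [462.1  47.4  72.5  69.4] [463.9  44.8  69.5  62. ]
large [ 329.3 -296.3  187.9  104. ] [ 334.4 -290.7  230.8  107.2]
med [433.3 -47.1 230.1 148.5] [445.1 -26.8 342.  206.4]
small [ 636.3 -272.4  257.9  205.9] [ 611.9 -269.3  250.8  193.1]
off [ 509.7 -149.1   43.9   19.2  156.5] [ 511.9 -150.6   42.9   19.   156.9]
off [ 489.  -213.5   43.4   19.1  152. ] [ 491.6 -214.5   42.2   18.8  151.1]
off [ 473.5 -262.7   43.4   19.8  105.4] [ 475.2 -264.    42.9   19.3  106.2]
off [ 434.  -175.2   42.8   19.1  122.3] [ 435.7 -176.6   41.9   18.9  122.5]
pan back corners z.027 [ 0.72452153 -0.15503824  0.027     ] [ 0.66966165 -0.35050198  0.027     ] lip [ 0.59681699 -0.11848698  0.005     ] [ 0.52279599 -0.30866101  0.005     ]
side: pan back [ 0.73026634 -0.15176452  0.027     ] [ 0.66957093 -0.35078122  0.027     ] lip [ 0.60175652 -0.11699766  0.005     ] [ 0.52634242 -0.3117216   0.005     ]
mat [array([ 0.5258, -0.3314]), array([ 0.5493, -0.3897]), array([ 0.4321, -0.4401]), array([ 0.4086, -0.3779])] [array([ 0.4131, -0.3786]), array([ 0.4378, -0.4351]), array([ 0.5525, -0.3939]), array([ 0.5317, -0.3311])]
bar [array([ 0.5195, -0.3555]), array([ 0.5298, -0.3807]), array([ 0.4278, -0.4189]), array([ 0.4163, -0.394 ])] neck/knob [ 0.47624865 -0.3849139   0.09      ] [ 0.47515148 -0.3890236   0.09      ]
samples [ 0.61743832 -0.03402139  0.02      ] [ 0.62949013 -0.37647901  0.018     ]
```

View pics/sw0.png

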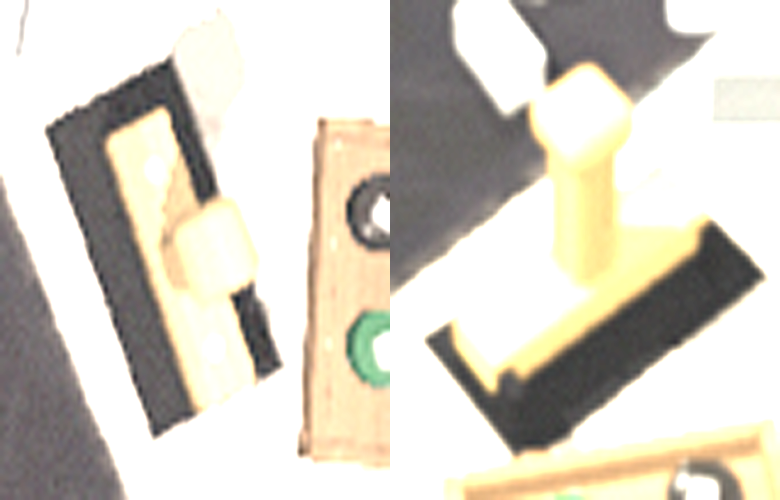

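The sweeper's dark lugs are visible on the camera side, at right-panel pixels (510,385) and (705,240). So its front faces away from the offcuts, at about -69.5° in world yaw. Next I measure the discs better and work out the first move.

```bash
cat >> m.py <<'E'
def hough(d,c,dia,z,r=30):
    k=6;x0,y0=int(c[0]-r),int(c[1]-r)
    g=cv2.cvtColor(d['image'],cv2.COLOR_RGB2GRAY)[y0:y0+2*r,x0:x0+2*r]
    g=cv2.GaussianBlur(cv2.resize(g,None,fx=k,fy=k,interpolation=cv2.INTER_CUBIC),(7,7),0)
    X=ray(d,*c,z);rp=np.linalg.norm(proj(d,X+[0,dia/2,0])-proj(d,X))*k
    h=cv2.HoughCircles(g,cv2.HOUGH_GRADIENT,1,60,param1=60,param2=8,minRadius=int(rp*.9),maxRadius=int(rp*1.1))[0]
    h=min(h[:4],key=lambda q:np.hypot(q[0]-r*k,q[1]-r*k))
    u,v=(h[0]+.5)/k-.5+x0,(h[1]+.5)/k-.5+y0
    return np.r_[(ray(d,u,v,z)*1000).round(1)[:2],u.round(1),v.round(1),(h[2]/rp).round(2)]
def tri(d1,p1,d2,p2):
    A=[];b=[]
    for d,p in((d1,p1),(d2,p2)):
        R=np.array(d['R']);t=np.array(d['t'])
        for i,(c,f) in enumerate(((d['cx'],d['fx']),(d['cy'],d['fy']))):
            w=R[i]-(p[i]-c)/f*R[2];A.append(w);b.append(-(t[i]-(p[i]-c)/f*t[2]))
    return np.linalg.lstsq(np.array(A),np.array(b),rcond=None)[0]
def go(x,y,z,yaw):
    from scipy.spatial.transform import Rotation as Ro
    o=sensors.get_obs();R0=Ro.from_euler('xyz',o['tool_rot'],degrees=True)
    s=R0.inv().apply(np.array([x,y,z])-o['tool_pos'])*1000
    r=(R0.inv()*Ro.from_euler('xyz',[180,0,yaw],degrees=True)).as_rotvec()
    print('shift',s.round(1),'rot',r.round(3))
E
python3 - <<'E'
from m import *
t=snap('top');s=snap('side')
T=lambda x,y:(x/3+140,y/3+100)
S=lambda x,y:(x/3.5+155,y/3.5+140)
for n,a,b,z,dia in(('stand',(63,375),(167,95),.008,.072),('large',(503,522),(84,420),.019,.055),('med',(222,382),(191,177),.019,.048),('small',(459,158),(539,293),.019,.034)):
    h=hough(t,T(*a),dia,z);print(n,h,'two-view',tri(t,T(*a),s,S(*b)).round(4),ray(s,*S(*b),z)[:2].round(4))
print('off tri',tri(t,T(310,310),s,S(300,212)).round(4))
print('lip',ray(t,*T(450,250),.003),ray(t,*T(270,203),.003))
print('scope',ray(s,255,157,0),ray(s,225,100,.12))
go(.45,0,.23,60)
E
```

```text
stand [461.9         47.2        160.         225.69999695   0.97      ] two-view [0.4653 0.046  0.0029] [0.4656 0.0375]
large [ 343.2        -291.1         307.          274.70001221    1.03      ] two-view [ 0.346  -0.2937  0.0145] [ 0.3473 -0.2992]
med [453.5  -78.2  213.   228.     1.01] two-view [ 0.4561 -0.0802  0.0145] [ 0.4558 -0.0868]
small [ 625.7        -267.7         292.5         153.19999695    0.95      ] two-view [ 0.6281 -0.2693  0.0175] [ 0.6283 -0.271 ]
off tri [ 0.5111 -0.1498  0.0211]
lip [ 0.55606156 -0.26097261  0.003     ] [ 0.59719832 -0.11835285  0.003     ]
scope [0.6118213  0.05814671 0.        ] [0.5645498  0.17656321 0.12      ]
shift [-422.4 -494.8    0.5] rot [-0.000e+00  1.000e-03  1.743e+00]
```

Request:
{"api": "drive_tool", "payload": {"moves": [{"x": -60, "y": -70, "rz": 0.18, "fingers": -1}, {"x": -100, "y": -115, "rz": 0.36, "fingers": -1}, {"x": -140, "y": -165, "rz": 0.54, "fingers": -1}, {"x": -180, "y": -210, "rz": 0.72, "fingers": -1}, {"x": -220, "y": -260, "rz": 0.9, "fingers": -1}, {"x": -260, "y": -305, "rz": 1.08, "fingers": -1}, {"x": -300, "y": -355, "rz": 1.26, "fingers": -1}, {"x": -340, "y": -400, "rz": 1.44, "fingers": -1}, {"x": -380, "y": -445, "rz": 1.62, "fingers": -1}, {"x": -422, "y": -495, "rz": 1.743, "fingers": -1}, {"x": -422, "y": -495, "rz": 1.743, "fingers": -1}, {"x": -422, "y": -495, "rz": 1.743, "fingers": -1}, {"x": -422, "y": -495, "rz": 1.743, "fingers": -1}, {"x": -422, "y": -495, "rz": 1.743, "fingers": -1}]}}

```text
invalid input at $.moves[0]: expected keys x, y, z, rx, ry, rz, fingers
```

```bash
python3 - <<'E'
from m import *
print(sensors.get_obs()['qpos'].round(1))
go(.46,-.15,.15,60);go(.344,-.292,.06,48);go(.344,-.292,.0125,48)
E
```

```text
[-69.   18.4  -4.   83.1   1.3  78.5  -3.3]
shift [-483.4 -632.1   80.6] rot [-0.000e+00  1.000e-03  1.743e+00]
shift [-423.5 -805.3  170.7] rot [-0.000e+00  1.000e-03  1.952e+00]
shift [-423.5 -805.3  218.2] rot [-0.000e+00  1.000e-03  1.952e+00]
```

Request:
{"api": "drive_tool", "payload": {"moves": [{"x": -42, "y": -49, "z": 0, "rx": 0, "ry": 0, "rz": 0.18, "fingers": -1}, {"x": -84, "y": -99, "z": 0, "rx": 0, "ry": 0, "rz": 0.36, "fingers": -1}, {"x": -126, "y": -148, "z": 0, "rx": 0, "ry": 0, "rz": 0.54, "fingers": -1}, {"x": -168, "y": -198, "z": 0, "rx": 0, "ry": 0, "rz": 0.72, "fingers": -1}, {"x": -211, "y": -247, "z": 0, "rx": 0, "ry": 0, "rz": 0.9, "fingers": -1}, {"x": -253, "y": -297, "z": 0, "rx": 0, "ry": 0, "rz": 1.08, "fingers": -1}, {"x": -295, "y": -346, "z": 0, "rx": 0, "ry": 0, "rz": 1.26, "fingers": -1}, {"x": -337, "y": -396, "z": 0, "rx": 0, "ry": 0, "rz": 1.44, "fingers": -1}, {"x": -380, "y": -445, "z": 0, "rx": 0, "ry": 0, "rz": 1.62, "fingers": -1}, {"x": -422, "y": -495, "z": 0, "rx": 0, "ry": 0, "rz": 1.743, "fingers": -1}, {"x": -483, "y": -632, "z": 60, "rx": 0, "ry": 0, "rz": 1.743, "fingers": -1}, {"x": -483, "y": -632, "z": 60, "rx": 0, "ry": 0, "rz": 1.743, "fingers": -1}, {"x": -483, "y": -632, "z": 60, "rx": 0, "ry": 0, "rz": 1.743, "fingers": -1}, {"x": -483, "y": -632, "z": 60, "rx": 0, "ry": 0, "rz": 1.743, "fingers": -1}, {"x": -423.5, "y": -805.3, "z": 150, "rx": 0, "ry": 0, "rz": 1.952, "fingers": -1}, {"x": -423.5, "y": -805.3, "z": 150, "rx": 0, "ry": 0, "rz": 1.952, "fingers": -1}, {"x": -423.5, "y": -805.3, "z": 150, "rx": 0, "ry": 0, "rz": 1.952, "fingers": -1}, {"x": -423.5, "y": -805.3, "z": 150, "rx": 0, "ry": 0, "rz": 1.952, "fingers": -1}, {"x": -423.5, "y": -805.3, "z": 150, "rx": 0, "ry": 0, "rz": 1.952, "fingers": -1}, {"x": -423.5, "y": -805.3, "z": 150, "rx": 0, "ry": 0, "rz": 1.952, "fingers": -1}]}}

```text
time_s: 2.8
tool_pos: [0.3457, -0.2906, 0.0811]
tool_rot: [179.9, -0.1, 48.1]
force: [0.6, -1.2, 0.1]
grip_width: 0.087
grasp_force: 0.0
```

```bash
python3 - <<'E'
from m import *
o=sensors.get_obs();print(o['qpos'].round(1),o['tool_pos'].round(4),o['tool_rot'].round(1))
go(.344,-.292,.0125,48)
E
```

```text
[-17.2   1.1  55.2 121.8  -1.2  57.5  -3.2] [ 0.3457 -0.2906  0.0811] [ 1.799e+02 -1.000e-01  4.810e+01]
shift [-2.3 -0.4 68.6] rot [ 0.001 -0.001  0.002]
```

Request:
{"api": "drive_tool", "payload": {"moves": [{"x": -2.3, "y": -0.4, "z": 30, "rx": 0, "ry": 0, "rz": 0, "fingers": -1}, {"x": -2.3, "y": -0.4, "z": 50, "rx": 0, "ry": 0, "rz": 0, "fingers": -1}, {"x": -2.3, "y": -0.4, "z": 60, "rx": 0, "ry": 0, "rz": 0, "fingers": -1}, {"x": -2.3, "y": -0.4, "z": 68, "rx": 0, "ry": 0, "rz": 0, "fingers": -1}, {"x": -2.3, "y": -0.4, "z": 68, "rx": 0, "ry": 0, "rz": 0, "fingers": -1}, {"x": -2.3, "y": -0.4, "z": 68, "rx": 0, "ry": 0, "rz": 0, "fingers": 1}, {"x": -2.3, "y": -0.4, "z": 68, "rx": 0, "ry": 0, "rz": 0, "fingers": 1}, {"x": -2.3, "y": -0.4, "z": 68, "rx": 0, "ry": 0, "rz": 0, "fingers": 1}, {"x": -2.3, "y": -0.4, "z": 68, "rx": 0, "ry": 0, "rz": 0, "fingers": 1}, {"x": -2.3, "y": -0.4, "z": 68, "rx": 0, "ry": 0, "rz": 0, "fingers": 1}, {"x": -2.3, "y": -0.4, "z": 68, "rx": 0, "ry": 0, "rz": 0, "fingers": 1}], "force": 40}}

```text
time_s: 4.18
tool_pos: [0.3424, -0.2932, 0.0127]
tool_rot: [180.0, -0.0, 48.0]
force: [-0.9, -0.1, 2.6]
grip_width: 0.0543
grasp_force: 40.0
```

```bash
python3 - <<'E'
from m import *
go(.43,-.2,.1,55);go(.463,-.1,.1,60);go(.463,.0463,.06,60);go(.463,.0463,.0185,60)
E
```

```text
shift [127.9   2.8 -87.3] rot [ 0.    -0.    -0.122]
shift [224.3 -39.6 -87.3] rot [ 0.    -0.    -0.209]
shift [ 333.  -137.5  -47.3] rot [ 0.    -0.    -0.209]
shift [ 333.  -137.5   -5.8] rot [ 0.    -0.    -0.209]
```

Request:
{"api": "drive_tool", "payload": {"moves": [{"x": 0, "y": 0, "z": -40, "rx": 0, "ry": 0, "rz": 0, "fingers": 1}, {"x": 0, "y": 0, "z": -87, "rx": 0, "ry": 0, "rz": 0, "fingers": 1}, {"x": 45, "y": 1, "z": -87, "rx": 0, "ry": 0, "rz": -0.05, "fingers": 1}, {"x": 90, "y": 2, "z": -87, "rx": 0, "ry": 0, "rz": -0.09, "fingers": 1}, {"x": 128, "y": 3, "z": -87, "rx": 0, "ry": 0, "rz": -0.12, "fingers": 1}, {"x": 176, "y": -18, "z": -87, "rx": 0, "ry": 0, "rz": -0.17, "fingers": 1}, {"x": 224, "y": -40, "z": -87, "rx": 0, "ry": 0, "rz": -0.209, "fingers": 1}, {"x": 261, "y": -73, "z": -87, "rx": 0, "ry": 0, "rz": -0.209, "fingers": 1}, {"x": 297, "y": -105, "z": -87, "rx": 0, "ry": 0, "rz": -0.209, "fingers": 1}, {"x": 320, "y": -126, "z": -67, "rx": 0, "ry": 0, "rz": -0.209, "fingers": 1}, {"x": 333, "y": -137.5, "z": -47, "rx": 0, "ry": 0, "rz": -0.209, "fingers": 1}, {"x": 333, "y": -137.5, "z": -47, "rx": 0, "ry": 0, "rz": -0.209, "fingers": 1}, {"x": 333, "y": -137.5, "z": -30, "rx": 0, "ry": 0, "rz": -0.209, "fingers": 1}, {"x": 333, "y": -137.5, "z": -20, "rx": 0, "ry": 0, "rz": -0.209, "fingers": 1}, {"x": 333, "y": -137.5, "z": -14, "rx": 0, "ry": 0, "rz": -0.209, "fingers": 1}, {"x": 333, "y": -137.5, "z": -10, "rx": 0, "ry": 0, "rz": -0.209, "fingers": 1}, {"x": 333, "y": -137.5, "z": -10, "rx": 0, "ry": 0, "rz": -0.209, "fingers": 1}]}}

```text
time_s: 6.3
tool_pos: [0.4629, 0.0462, 0.0226]
tool_rot: [-180.0, 0.0, 60.0]
force: [-0.1, -0.3, -2.8]
grip_width: 0.0539
grasp_force: 40.0
```

```bash
python3 - <<'E'
from m import *
go(.463,.0463,.0185,60)
t=snap('top');s=snap('side')
a=cv2.resize(t['image'][195:265,110:210],(400,280),interpolation=cv2.INTER_CUBIC);p=proj(s,[.463,.046,.02]).astype(int);print(p)
b=cv2.resize(s['image'][p[1]-35:p[1]+35,p[0]-50:p[0]+50],(400,280),interpolation=cv2.INTER_CUBIC)
cv2.imwrite('pics/pl1.png',cv2.cvtColor(np.hstack([a,b]),cv2.COLOR_RGB2BGR))
E
```

```text
shift [ 0.1 -0.   4.1] rot [-0.     0.    -0.001]
[200 161]
```

View pics/pl1.png

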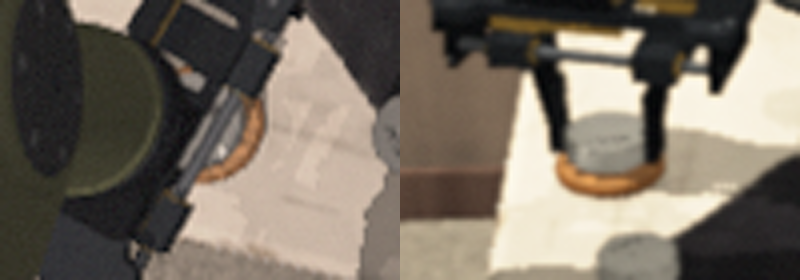

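The block hangs centred just above the cork, at right-panel pixel (605,150). I'll lower it and release.

Request:
{"api": "drive_tool", "payload": {"moves": [{"x": 0, "y": 0, "z": 2.5, "rx": 0, "ry": 0, "rz": 0, "fingers": 1}, {"x": 0, "y": 0, "z": 4.2, "rx": 0, "ry": 0, "rz": 0, "fingers": 1}, {"x": 0, "y": 0, "z": 4.2, "rx": 0, "ry": 0, "rz": 0, "fingers": 1}, {"x": 0, "y": 0, "z": 4.2, "rx": 0, "ry": 0, "rz": 0, "fingers": -1}, {"x": 0, "y": 0, "z": 4.2, "rx": 0, "ry": 0, "rz": 0, "fingers": -1}, {"x": 0, "y": 0, "z": 4.2, "rx": 0, "ry": 0, "rz": 0, "fingers": -1}, {"x": 0, "y": 0, "z": 4.2, "rx": 0, "ry": 0, "rz": 0, "fingers": -1}, {"x": 0, "y": 0, "z": -30, "rx": 0, "ry": 0, "rz": 0, "fingers": -1}, {"x": 0, "y": 0, "z": -80, "rx": 0, "ry": 0, "rz": 0, "fingers": -1}, {"x": 0, "y": 0, "z": -80, "rx": 0, "ry": 0, "rz": 0, "fingers": -1}]}}

```text
time_s: 7.65
tool_pos: [0.466, 0.047, 0.1061]
tool_rot: [179.7, -0.4, 60.0]
force: [0.1, -0.4, -0.1]
grip_width: 0.0869
grasp_force: 0.0
```

```bash
python3 - <<'E'
from m import *
go(.455,-.0795,.1,60);go(.455,-.0795,.0125,60)
E
```

```text
shift [-115.    53.8    5.6] rot [ 0.005 -0.007 -0.   ]
shift [-115.6   53.4   93.1] rot [ 0.005 -0.007 -0.   ]
```

Request:
{"api": "drive_tool", "payload": {"moves": [{"x": -38, "y": 19, "z": 0, "rx": 0, "ry": 0, "rz": 0, "fingers": -1}, {"x": -76, "y": 38, "z": 0, "rx": 0, "ry": 0, "rz": 0, "fingers": -1}, {"x": -113, "y": 56, "z": 0, "rx": 0, "ry": 0, "rz": 0, "fingers": -1}, {"x": -113, "y": 56, "z": 0, "rx": 0, "ry": 0, "rz": 0, "fingers": -1}, {"x": -113, "y": 56, "z": 30, "rx": 0, "ry": 0, "rz": 0, "fingers": -1}, {"x": -113, "y": 56, "z": 60, "rx": 0, "ry": 0, "rz": 0, "fingers": -1}, {"x": -113, "y": 56, "z": 70, "rx": 0, "ry": 0, "rz": 0, "fingers": -1}, {"x": -113, "y": 56, "z": 70, "rx": 0, "ry": 0, "rz": 0, "fingers": -1}, {"x": -113, "y": 56, "z": 70, "rx": 0, "ry": 0, "rz": 0, "fingers": -1}]}}

```text
time_s: 8.78
tool_pos: [0.4557, -0.0794, 0.0334]
tool_rot: [179.9, -0.1, 60.0]
force: [-0.6, -0.8, -0.1]
grip_width: 0.0872
grasp_force: 0.0
```

```bash
python3 - <<'E'
from m import *
go(.455,-.0795,.0125,60)
E
```

```text
shift [-0.5 -0.5 20.9] rot [ 0.001 -0.001 -0.   ]
```

Request:
{"api": "drive_tool", "payload": {"moves": [{"x": 0, "y": 0, "z": 10, "rx": 0, "ry": 0, "rz": 0, "fingers": -1}, {"x": 0, "y": 0, "z": 18, "rx": 0, "ry": 0, "rz": 0, "fingers": -1}, {"x": 0, "y": 0, "z": 20.5, "rx": 0, "ry": 0, "rz": 0, "fingers": -1}, {"x": 0, "y": 0, "z": 20.5, "rx": 0, "ry": 0, "rz": 0, "fingers": 1}, {"x": 0, "y": 0, "z": 20.5, "rx": 0, "ry": 0, "rz": 0, "fingers": 1}, {"x": 0, "y": 0, "z": 20.5, "rx": 0, "ry": 0, "rz": 0, "fingers": 1}, {"x": 0, "y": 0, "z": 20.5, "rx": 0, "ry": 0, "rz": 0, "fingers": 1}, {"x": 0, "y": 0, "z": 20.5, "rx": 0, "ry": 0, "rz": 0, "fingers": 1}, {"x": 0, "y": 0, "z": 20.5, "rx": 0, "ry": 0, "rz": 0, "fingers": 1}, {"x": 0, "y": 0, "z": 20.5, "rx": 0, "ry": 0, "rz": 0, "fingers": 1}]}}

```text
time_s: 10.02
tool_pos: [0.4547, -0.0793, 0.0121]
tool_rot: [-180.0, -0.0, 60.0]
force: [-1.5, 0.0, 2.1]
grip_width: 0.047
grasp_force: 40.0
```

```bash
python3 - <<'E'
from m import *
t=snap('top');s=snap('side')
print('stand',hough(t,(160,225.7),.072,.008),'L',hough(t,proj(t,[.463,.046,.024]),.055,.024))
p=proj(s,[.463,.046,.024]);print(p)
a=cv2.resize(t['image'][190:260,125:195],(500,500),interpolation=cv2.INTER_CUBIC);q=p.astype(int)
b=cv2.resize(s['image'][q[1]-25:q[1]+25,q[0]-25:q[0]+25],(300,300),interpolation=cv2.INTER_CUBIC);b=cv2.copyMakeBorder(b,0,200,0,0,0)
cv2.imwrite('pics/pl2.png',cv2.cvtColor(np.hstack([a,b]),cv2.COLOR_RGB2BGR))
E
```

```text
Traceback (most recent call last):
  File "m.py", line 24, in hough
    h=cv2.HoughCircles(g,cv2.HOUGH_GRADIENT,1,60,param1=60,param2=8,minRadius=int(rp*.9),maxRadius=int(rp*1.1))[0]
      ~~~~~~~~~~~~~~~~~~~~~~~~~~~~~~~~~~~~~~~~~~~~~~~~~~~~~~~~~~~~~~~~~~~~~~~~~~~~~~~~~~~~~~~~~~~~~~~~~~~~~~~~~^^^
TypeError: 'NoneType' object is not subscriptable
```

```bash
python3 - <<'E'
from m import *
t=snap('top');s=snap('side')
p=proj(s,[.463,.046,.024]);print(p)
k=10;q=p.astype(int);b=cv2.resize(s['image'][q[1]-25:q[1]+25,q[0]-25:q[0]+25],None,fx=k,fy=k,interpolation=cv2.INTER_CUBIC)
for z,dia,c in((.008,.072,(255,0,0)),(.024,.055,(0,255,0))):
    e=np.array([proj(s,[.463+dia/2*np.cos(a),.0463+dia/2*np.sin(a),z]) for a in np.linspace(0,6.28,60)]);e=((e-q+25+.5)*k-.5).astype(int)
    cv2.polylines(b,[e],True,c,1)
cv2.imwrite('pics/pl2.png',cv2.cvtColor(b,cv2.COLOR_RGB2BGR))
E
```

```text
[200.57912007 160.27167902]
```

View pics/pl2.png

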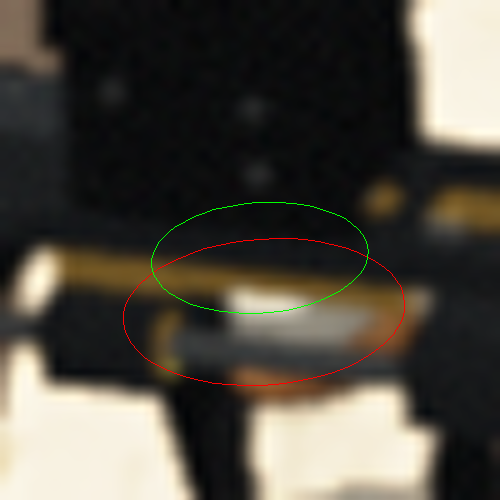

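The gripper hides the stand from this view. I'll lift and move aside first, then look.

Request:
{"api": "drive_tool", "payload": {"moves": [{"x": 0, "y": 0, "z": -40, "rx": 0, "ry": 0, "rz": 0, "fingers": 1}, {"x": 0, "y": 0, "z": -80, "rx": 0, "ry": 0, "rz": 0, "fingers": 1}, {"x": -50, "y": 29, "z": -80, "rx": 0, "ry": 0, "rz": 0, "fingers": 1}, {"x": -100, "y": 58, "z": -80, "rx": 0, "ry": 0, "rz": 0, "fingers": 1}, {"x": -130, "y": 75, "z": -80, "rx": 0, "ry": 0, "rz": 0, "fingers": 1}, {"x": -130, "y": 75, "z": -80, "rx": 0, "ry": 0, "rz": 0, "fingers": 1}, {"x": -130, "y": 75, "z": -80, "rx": 0, "ry": 0, "rz": 0, "fingers": 1}]}}

```text
time_s: 11.1
tool_pos: [0.4546, -0.2289, 0.0915]
tool_rot: [-180.0, -0.0, 60.0]
force: [0.4, -0.4, -1.7]
grip_width: 0.047
grasp_force: 40.0
```

```bash
cat >> m.py <<'E'
def show(d,X,circ,f=None,w=25,k=10):
    q=proj(d,X).astype(int);b=cv2.resize(d['image'][q[1]-w:q[1]+w,q[0]-w:q[0]+w],None,fx=k,fy=k,interpolation=cv2.INTER_CUBIC)
    for x,y,z,dia,c in circ:
        e=np.array([proj(d,[x+dia/2*np.cos(a),y+dia/2*np.sin(a),z]) for a in np.linspace(0,6.28,60)]);e=((e-q+w+.5)*k-.5).astype(int)
        cv2.polylines(b,[e],True,c,1)
    return cv2.cvtColor(b,cv2.COLOR_RGB2BGR)
E
python3 - <<'E'
from m import *
print(sensors.get_obs()['tool_pos'])
t=snap('top');s=snap('side')
C=((.463,.0463,.008,.072,(255,0,0)),(.463,.0463,.024,.055,(0,255,0)))
cv2.imwrite('pics/pl3.png',np.hstack([show(t,[.463,.0463,.02],C,w=25,k=8),show(s,[.463,.0463,.02],C,w=25,k=8)]))
E
```

```text
[ 0.45455701 -0.22890839  0.09153338]
```

View pics/pl3.png

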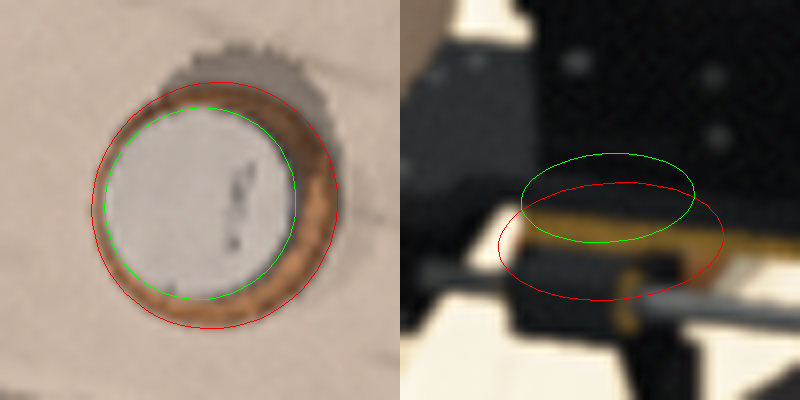

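The large block fits the drawn circle at left-panel pixel (200,203), so it is centred on the stand.

```bash
python3 - <<'E'
from m import *
go(.463,.0463,.0915,60);go(.463,.0463,.0335,60)
E
```

```text
shift [ 241.9 -129.8    0.4] rot [-0.001 -0.001  0.002]
shift [ 241.9 -129.7   58.4] rot [-0.001 -0.001  0.002]
```

Request:
{"api": "drive_tool", "payload": {"moves": [{"x": 50, "y": -27, "z": 0, "rx": 0, "ry": 0, "rz": 0, "fingers": 1}, {"x": 100, "y": -54, "z": 0, "rx": 0, "ry": 0, "rz": 0, "fingers": 1}, {"x": 150, "y": -81, "z": 0, "rx": 0, "ry": 0, "rz": 0, "fingers": 1}, {"x": 200, "y": -107, "z": 0, "rx": 0, "ry": 0, "rz": 0, "fingers": 1}, {"x": 230, "y": -123, "z": 0, "rx": 0, "ry": 0, "rz": 0, "fingers": 1}, {"x": 242, "y": -130, "z": 0, "rx": 0, "ry": 0, "rz": 0, "fingers": 1}, {"x": 242, "y": -130, "z": 20, "rx": 0, "ry": 0, "rz": 0, "fingers": 1}, {"x": 242, "y": -130, "z": 40, "rx": 0, "ry": 0, "rz": 0, "fingers": 1}, {"x": 242, "y": -130, "z": 50, "rx": 0, "ry": 0, "rz": 0, "fingers": 1}, {"x": 242, "y": -130, "z": 50, "rx": 0, "ry": 0, "rz": 0, "fingers": 1}, {"x": 242, "y": -130, "z": 50, "rx": 0, "ry": 0, "rz": 0, "fingers": 1}]}}

```text
time_s: 12.58
tool_pos: [0.4638, 0.0448, 0.0427]
tool_rot: [180.0, -0.0, 60.0]
force: [0.2, -0.1, -1.3]
grip_width: 0.0464
grasp_force: 40.0
```

```bash
python3 - <<'E'
from m import *
go(.463,.0463,.0335,60)
E
```

```text
shift [ 0.9 -1.5  9.2] rot [ 0.001 -0.001 -0.001]
```

Request:
{"api": "drive_tool", "payload": {"moves": [{"x": 0.9, "y": -1.5, "z": 5, "rx": 0, "ry": 0, "rz": 0, "fingers": 1}, {"x": 0.9, "y": -1.5, "z": 9, "rx": 0, "ry": 0, "rz": 0, "fingers": 1}, {"x": 0.9, "y": -1.5, "z": 9.2, "rx": 0, "ry": 0, "rz": 0, "fingers": 1}, {"x": 0.9, "y": -1.5, "z": 9.2, "rx": 0, "ry": 0, "rz": 0, "fingers": 1}, {"x": 0.9, "y": -1.5, "z": 9.2, "rx": 0, "ry": 0, "rz": 0, "fingers": -0.3}, {"x": 0.9, "y": -1.5, "z": 9.2, "rx": 0, "ry": 0, "rz": 0, "fingers": -1}, {"x": 0.9, "y": -1.5, "z": 9.2, "rx": 0, "ry": 0, "rz": 0, "fingers": -1}, {"x": 0.9, "y": -1.5, "z": 9.2, "rx": 0, "ry": 0, "rz": 0, "fingers": -1}, {"x": 0.9, "y": -1.5, "z": 9.2, "rx": 0, "ry": 0, "rz": 0, "fingers": -1}, {"x": 0.9, "y": -1.5, "z": -20, "rx": 0, "ry": 0, "rz": 0, "fingers": -1}, {"x": 0.9, "y": -1.5, "z": -60, "rx": 0, "ry": 0, "rz": 0, "fingers": -1}, {"x": -49, "y": 28, "z": -60, "rx": 0, "ry": 0, "rz": 0, "fingers": -1}, {"x": -99, "y": 57, "z": -60, "rx": 0, "ry": 0, "rz": 0, "fingers": -1}, {"x": -149, "y": 85, "z": -60, "rx": 0, "ry": 0, "rz": 0, "fingers": -1}, {"x": -199, "y": 114, "z": -60, "rx": 0, "ry": 0, "rz": 0, "fingers": -0.4}, {"x": -199, "y": 114, "z": -60, "rx": 0, "ry": 0, "rz": 0, "fingers": -0.4}, {"x": -199, "y": 114, "z": -60, "rx": 0, "ry": 0, "rz": 0, "fingers": -0.4}]}}

```text
time_s: 14.7
tool_pos: [0.4622, -0.1838, 0.1018]
tool_rot: [-180.0, -0.0, 60.0]
force: [-0.9, 0.4, -0.7]
grip_width: 0.0659
grasp_force: 0.0
```

```bash
python3 - <<'E'
from m import *
t=snap('top');s=snap('side')
C=((.463,.0463,.024,.055,(255,0,0)),(.463,.0463,.04,.048,(0,255,0)))
cv2.imwrite('pics/pl4.png',np.hstack([show(t,[.463,.0463,.02],C,w=25,k=8),show(t,[.627,-.269,.02],[(.627,-.269,.019,.034,(0,255,0))],w=25,k=8)]))
print(hough(t,proj(t,[.463,.0463,.04]),.048,.04))
go(.627,-.269,.1,73.5);go(.627,-.269,.0145,73.5)
E
```

```text
[463.2         46.5        156.69999695 224.69999695   0.96      ]
shift [  6.9 185.6   1.6] rot [-0.001 -0.001 -0.233]
shift [  6.9 185.7  87.1] rot [-0.001 -0.001 -0.233]
```

View pics/pl4.png

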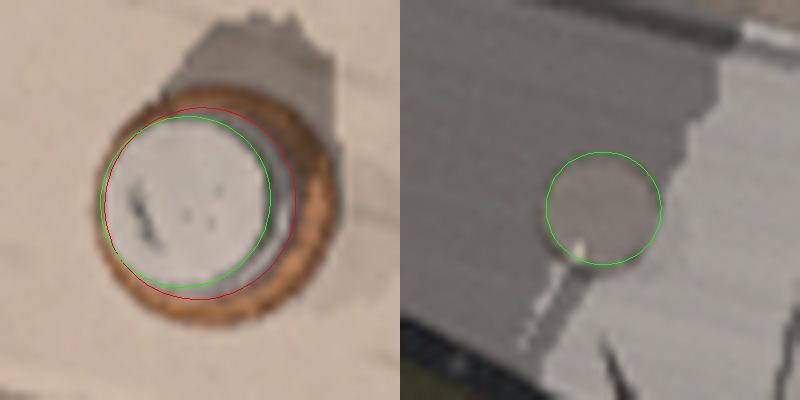

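The medium block is centred on the large one, its circle matching at (187,200). The small disc matches the right panel at (604,208).

Request:
{"api": "drive_tool", "payload": {"moves": [{"x": 2, "y": 50, "z": 0, "rx": 0, "ry": 0, "rz": -0.08, "fingers": -0.4}, {"x": 4, "y": 100, "z": 0, "rx": 0, "ry": 0, "rz": -0.16, "fingers": -0.4}, {"x": 6, "y": 150, "z": 0, "rx": 0, "ry": 0, "rz": -0.233, "fingers": -0.4}, {"x": 7, "y": 185.6, "z": 0, "rx": 0, "ry": 0, "rz": -0.233, "fingers": -0.4}, {"x": 7, "y": 185.6, "z": 0, "rx": 0, "ry": 0, "rz": -0.233, "fingers": -0.4}, {"x": 7, "y": 185.6, "z": 30, "rx": 0, "ry": 0, "rz": -0.233, "fingers": -0.4}, {"x": 7, "y": 185.6, "z": 60, "rx": 0, "ry": 0, "rz": -0.233, "fingers": -0.4}, {"x": 7, "y": 185.6, "z": 60, "rx": 0, "ry": 0, "rz": -0.233, "fingers": -0.4}, {"x": 7, "y": 185.6, "z": 60, "rx": 0, "ry": 0, "rz": -0.233, "fingers": -0.4}]}}

```text
time_s: 15.92
tool_pos: [0.6271, -0.2704, 0.0433]
tool_rot: [179.9, -0.0, 73.4]
force: [0.2, -0.3, 0.0]
grip_width: 0.0609
grasp_force: 0.0
```

```bash
python3 - <<'E'
from m import *
go(.627,-.269,.0145,73.5)
E
```

```text
shift [ 1.3 -0.5 28.8] rot [ 0.001 -0.001 -0.002]
```

Request:
{"api": "drive_tool", "payload": {"moves": [{"x": 1.3, "y": -0.5, "z": 15, "rx": 0, "ry": 0, "rz": 0, "fingers": -0.4}, {"x": 1.3, "y": -0.5, "z": 25, "rx": 0, "ry": 0, "rz": 0, "fingers": -0.4}, {"x": 1.3, "y": -0.5, "z": 28.5, "rx": 0, "ry": 0, "rz": 0, "fingers": -0.4}, {"x": 1.3, "y": -0.5, "z": 28.5, "rx": 0, "ry": 0, "rz": 0, "fingers": -0.4}, {"x": 1.3, "y": -0.5, "z": 28.5, "rx": 0, "ry": 0, "rz": 0, "fingers": 1}, {"x": 1.3, "y": -0.5, "z": 28.5, "rx": 0, "ry": 0, "rz": 0, "fingers": 1}, {"x": 1.3, "y": -0.5, "z": 28.5, "rx": 0, "ry": 0, "rz": 0, "fingers": 1}, {"x": 1.3, "y": -0.5, "z": 28.5, "rx": 0, "ry": 0, "rz": 0, "fingers": 1}, {"x": 1.3, "y": -0.5, "z": 28.5, "rx": 0, "ry": 0, "rz": 0, "fingers": 1}, {"x": 1.3, "y": -0.5, "z": 28.5, "rx": 0, "ry": 0, "rz": 0, "fingers": 1}]}}

```text
time_s: 17.18
tool_pos: [0.6265, -0.2698, 0.0135]
tool_rot: [-180.0, -0.0, 73.3]
force: [0.3, -0.0, 0.6]
grip_width: 0.0328
grasp_force: 40.0
```

```bash
python3 - <<'E'
from m import *
go(.627,-.269,.12,73.5);go(.465,-.16,.12,60);go(.463,.0463,.12,60)
E
```

```text
shift [   0.9    0.3 -106.5] rot [ 0.    -0.    -0.003]
shift [  58.8 -186.2 -106.5] rot [-0.    -0.     0.233]
shift [ 255.9 -247.3 -106.4] rot [-0.    -0.     0.233]
```

Request:
{"api": "drive_tool", "payload": {"moves": [{"x": 0, "y": 0, "z": -50, "rx": 0, "ry": 0, "rz": 0, "fingers": 1}, {"x": 0, "y": 0, "z": -106, "rx": 0, "ry": 0, "rz": 0, "fingers": 1}, {"x": 15, "y": -47, "z": -106, "rx": 0, "ry": 0, "rz": 0.06, "fingers": 1}, {"x": 29, "y": -93, "z": -106, "rx": 0, "ry": 0, "rz": 0.12, "fingers": 1}, {"x": 44, "y": -140, "z": -106, "rx": 0, "ry": 0, "rz": 0.18, "fingers": 1}, {"x": 59, "y": -186, "z": -106, "rx": 0, "ry": 0, "rz": 0.233, "fingers": 1}, {"x": 108, "y": -201, "z": -106, "rx": 0, "ry": 0, "rz": 0.233, "fingers": 1}, {"x": 157, "y": -216, "z": -106, "rx": 0, "ry": 0, "rz": 0.233, "fingers": 1}, {"x": 206, "y": -232, "z": -106, "rx": 0, "ry": 0, "rz": 0.233, "fingers": 1}, {"x": 240, "y": -242, "z": -106, "rx": 0, "ry": 0, "rz": 0.233, "fingers": 1}, {"x": 256, "y": -247, "z": -106, "rx": 0, "ry": 0, "rz": 0.233, "fingers": 1}, {"x": 256, "y": -247, "z": -106, "rx": 0, "ry": 0, "rz": 0.233, "fingers": 1}, {"x": 256, "y": -247, "z": -70, "rx": 0, "ry": 0, "rz": 0.233, "fingers": 1}, {"x": 256, "y": -247, "z": -50, "rx": 0, "ry": 0, "rz": 0.233, "fingers": 1}, {"x": 256, "y": -247, "z": -45, "rx": 0, "ry": 0, "rz": 0.233, "fingers": 1}, {"x": 256, "y": -247, "z": -45, "rx": 0, "ry": 0, "rz": 0.233, "fingers": 1}, {"x": 256, "y": -247, "z": -45, "rx": 0, "ry": 0, "rz": 0.233, "fingers": 1}]}}

```text
time_s: 19.3
tool_pos: [0.4642, 0.046, 0.0595]
tool_rot: [179.9, -0.1, 59.9]
force: [-0.4, 0.8, 0.1]
grip_width: 0.0325
grasp_force: 40.0
```

```bash
python3 - <<'E'
from m import *
go(.463,.0463,.0488,60)
E
```

```text
shift [-0.3 -1.2 10.7] rot [ 0.001 -0.001 -0.001]
```

Request:
{"api": "drive_tool", "payload": {"moves": [{"x": 0, "y": -1.2, "z": 5, "rx": 0, "ry": 0, "rz": 0, "fingers": 1}, {"x": 0, "y": -1.2, "z": 9, "rx": 0, "ry": 0, "rz": 0, "fingers": 1}, {"x": 0, "y": -1.2, "z": 10.7, "rx": 0, "ry": 0, "rz": 0, "fingers": 1}, {"x": 0, "y": -1.2, "z": 10.7, "rx": 0, "ry": 0, "rz": 0, "fingers": 1}, {"x": 0, "y": -1.2, "z": 10.7, "rx": 0, "ry": 0, "rz": 0, "fingers": 0}, {"x": 0, "y": -1.2, "z": 10.7, "rx": 0, "ry": 0, "rz": 0, "fingers": -0.4}, {"x": 0, "y": -1.2, "z": 10.7, "rx": 0, "ry": 0, "rz": 0, "fingers": -1}, {"x": 0, "y": -1.2, "z": 10.7, "rx": 0, "ry": 0, "rz": 0, "fingers": -1}, {"x": 0, "y": -1.2, "z": 10.7, "rx": 0, "ry": 0, "rz": 0, "fingers": -1}, {"x": 0, "y": -1.2, "z": -20, "rx": 0, "ry": 0, "rz": 0, "fingers": -1}, {"x": 0, "y": -1.2, "z": -70, "rx": 0, "ry": 0, "rz": 0, "fingers": -1}, {"x": -50, "y": 28, "z": -90, "rx": 0, "ry": 0, "rz": 0, "fingers": -1}, {"x": -100, "y": 57, "z": -90, "rx": 0, "ry": 0, "rz": 0, "fingers": -1}, {"x": -150, "y": 85, "z": -90, "rx": 0, "ry": 0, "rz": 0, "fingers": -1}, {"x": -200, "y": 114, "z": -90, "rx": 0, "ry": 0, "rz": 0, "fingers": -1}, {"x": -200, "y": 114, "z": -90, "rx": 0, "ry": 0, "rz": 0, "fingers": -1}, {"x": -200, "y": 114, "z": -90, "rx": 0, "ry": 0, "rz": 0, "fingers": -1}]}}

```text
time_s: 21.42
tool_pos: [0.4618, -0.1833, 0.1483]
tool_rot: [-180.0, -0.0, 60.0]
force: [-0.1, -0.1, 0.0]
grip_width: 0.0868
grasp_force: 0.0
```

```bash
python3 - <<'E'
from m import *
t=snap('top');s=snap('side')
C=((.463,.0463,.04,.048,(255,0,0)),(.463,.0463,.054,.034,(0,255,0)))
cv2.imwrite('pics/pl5.png',np.hstack([show(t,[.463,.0463,.02],C,w=25,k=8),show(s,[.463,.0463,.02],C,w=25,k=8)]))
print(sensors.get_obs()['tool_pos'])
E
```

```text
[ 0.4621744  -0.18212308  0.1483119 ]
```

View pics/pl5.png

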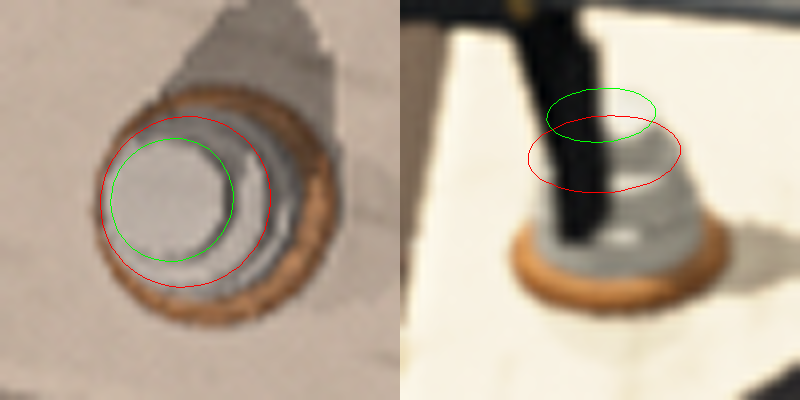

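The stack is centred: the small disc sits at left-panel pixel (168,198), inside the medium's circle. Now the sweeper.

```bash
python3 - <<'E'
from m import *
t=snap('top');s=snap('side')
for d,n in((t,'t'),(s,'s')):
    hsv=cv2.cvtColor(d['image'],cv2.COLOR_RGB2HSV);q=proj(d,[.475,-.387,.05]).astype(int)
    m=np.zeros(hsv.shape[:2],np.uint8);w=40
    m[q[1]-w:q[1]+w,q[0]-w:q[0]+w]=cv2.inRange(hsv,(14,70,90),(32,255,255))[q[1]-w:q[1]+w,q[0]-w:q[0]+w]
    c=max(cv2.findContours(m,0,1)[0],key=cv2.contourArea);print(n,cv2.contourArea(c),cv2.boundingRect(c),cv2.fitLine(c,cv2.DIST_HUBER,0,.01,.01).ravel().round(3))
for p in((640,340),): print(tri(t,(p[0]/3+140,p[1]/3+100),s,(355/3.5+155,380/3.5+140)).round(4))
go(.475,-.387,.15,21)
E
```

```text
t 714.0 (332, 192, 31, 49) [  0.413   0.911 349.96  214.905]
s 1289.5 (228, 241, 57, 56) [  0.619  -0.785 253.432 269.347]
[ 0.4763 -0.3857  0.0869]
shift [-171.3  113.    -1.8] rot [-0.001 -0.001  0.683]
```

Request:
{"api": "drive_tool", "payload": {"moves": [{"x": -43, "y": 28, "z": 0, "rx": 0, "ry": 0, "rz": 0.17, "fingers": -0.4}, {"x": -86, "y": 56, "z": 0, "rx": 0, "ry": 0, "rz": 0.34, "fingers": -0.4}, {"x": -128, "y": 85, "z": 0, "rx": 0, "ry": 0, "rz": 0.51, "fingers": -0.4}, {"x": -171, "y": 113, "z": 0, "rx": 0, "ry": 0, "rz": 0.68, "fingers": -0.4}, {"x": -171, "y": 113, "z": 0, "rx": 0, "ry": 0, "rz": 0.683, "fingers": -0.4}, {"x": -171, "y": 113, "z": 0, "rx": 0, "ry": 0, "rz": 0.683, "fingers": -0.4}, {"x": -171, "y": 113, "z": 0, "rx": 0, "ry": 0, "rz": 0.683, "fingers": -0.4}]}}

```text
time_s: 22.5
tool_pos: [0.4754, -0.3862, 0.1485]
tool_rot: [-179.9, -0.1, 21.1]
force: [0.4, 0.6, -0.3]
grip_width: 0.061
grasp_force: 0.0
```

```bash
python3 - <<'E'
from m import *
go(.4755,-.387,.046,21);print(sensors.get_obs()['qpos'].round(1))
E
```

```text
shift [ -0.4   0.9 102.5] rot [-0.001 -0.002  0.001]
[-13.6  29.8  66.5  96.5 -28.6  72.9 -10. ]
```

Request:
{"api": "drive_tool", "payload": {"moves": [{"x": 0, "y": 0.5, "z": 30, "rx": 0, "ry": 0, "rz": 0, "fingers": -0.4}, {"x": 0, "y": 0.5, "z": 60, "rx": 0, "ry": 0, "rz": 0, "fingers": -0.4}, {"x": 0, "y": 0.5, "z": 85, "rx": 0, "ry": 0, "rz": 0, "fingers": -0.4}, {"x": 0, "y": 0.5, "z": 102, "rx": 0, "ry": 0, "rz": 0, "fingers": -0.4}, {"x": 0, "y": 0.5, "z": 102, "rx": 0, "ry": 0, "rz": 0, "fingers": -0.4}, {"x": 0, "y": 0.5, "z": 102, "rx": 0, "ry": 0, "rz": 0, "fingers": 1}, {"x": 0, "y": 0.5, "z": 102, "rx": 0, "ry": 0, "rz": 0, "fingers": 1}, {"x": 0, "y": 0.5, "z": 102, "rx": 0, "ry": 0, "rz": 0, "fingers": 1}, {"x": 0, "y": 0.5, "z": 102, "rx": 0, "ry": 0, "rz": 0, "fingers": 1}, {"x": 0, "y": 0.5, "z": 102, "rx": 0, "ry": 0, "rz": 0, "fingers": 1}], "force": 60}}

```text
time_s: 23.75
tool_pos: [0.4746, -0.389, 0.0469]
tool_rot: [180.0, -0.0, 20.8]
force: [-0.9, 1.0, 2.5]
grip_width: 0.0312
grasp_force: 59.9
```

```bash
python3 - <<'E'
from m import *
o=sensors.get_obs();print(o['qpos'].round(1),o['tool_pos'],o['tool_rot'])
# pan frame -> world, sweep waypoints
P=np.array([.568,-.214]);a=np.radians(-16.3)
W=lambda x,y:P+np.array([x*np.cos(a)-y*np.sin(a),x*np.sin(a)+y*np.cos(a)])
t=snap('top')
T=lambda x,y:(x/3+140,y/3+100)
for p in((310,310),(395,333),(459,353),(347,408)):
    r=rect(t,T(*p),.021);d=r[:2]/1000+[.001,-.001]-P;print(r,'pan',(d@[np.cos(a),np.sin(a)]).round(3),(d@[-np.sin(a),np.cos(a)]).round(3),'ang',r[4]+16.3)
for x in(-.2,-.12,0,.045):
    for y in(-.05,.05):print(x,y,W(x,y).round(3),np.hypot(*W(x,y)).round(3))
E
```

```text
[ -9.1  35.8  60.6 101.4 -34.7  63.8  -6.1] [ 0.4745527  -0.38899796  0.04688436] [ 1.79998064e+02 -2.69696080e-02  2.08451638e+01]
[ 510.  -149.2   44.4   20.   156. ] pan -0.073 0.045 ang 172.3
[ 489.  -213.6   43.4   18.8  152. ] pan -0.075 -0.022 ang 168.3
[ 473.6 -262.7   43.2   19.4  105.4] pan -0.076 -0.074 ang 121.7
[ 434.  -175.2   42.8   19.1  122.3] pan -0.138 -0.001 ang 138.6
-0.2 -0.05 [ 0.362 -0.206] 0.416
-0.2 0.05 [ 0.39 -0.11] 0.405
-0.12 -0.05 [ 0.439 -0.228] 0.495
-0.12 0.05 [ 0.467 -0.132] 0.485
0 -0.05 [ 0.554 -0.262] 0.613
0 0.05 [ 0.582 -0.166] 0.605
0.045 -0.05 [ 0.597 -0.275] 0.657
0.045 0.05 [ 0.625 -0.179] 0.65
```

The 31 mm grip width means the pad tops caught the knob, since the neck is 22 mm. I'll open, go slightly lower and regrip.

Request:
{"api": "drive_tool", "payload": {"moves": [{"x": 0, "y": 0, "z": 0, "rx": 0, "ry": 0, "rz": 0, "fingers": -0.4}, {"x": 0, "y": 0, "z": 0, "rx": 0, "ry": 0, "rz": 0, "fingers": -0.4}, {"x": 0, "y": 0, "z": 0, "rx": 0, "ry": 0, "rz": 0, "fingers": -0.4}, {"x": 0, "y": 0, "z": 5, "rx": 0, "ry": 0, "rz": 0, "fingers": -0.4}, {"x": 0, "y": 0, "z": 7, "rx": 0, "ry": 0, "rz": 0, "fingers": -0.4}, {"x": 0, "y": 0, "z": 7, "rx": 0, "ry": 0, "rz": 0, "fingers": -0.4}, {"x": 0, "y": 0, "z": 7, "rx": 0, "ry": 0, "rz": 0, "fingers": 1}, {"x": 0, "y": 0, "z": 7, "rx": 0, "ry": 0, "rz": 0, "fingers": 1}, {"x": 0, "y": 0, "z": 7, "rx": 0, "ry": 0, "rz": 0, "fingers": 1}, {"x": 0, "y": 0, "z": 7, "rx": 0, "ry": 0, "rz": 0, "fingers": 1}, {"x": 0, "y": 0, "z": 7, "rx": 0, "ry": 0, "rz": 0, "fingers": 1}, {"x": 0, "y": 0, "z": 7, "rx": 0, "ry": 0, "rz": 0, "fingers": 1}]}}

```text
time_s: 25.3
tool_pos: [0.4744, -0.3889, 0.0396]
tool_rot: [-180.0, -0.0, 20.8]
force: [-0.3, 0.5, 0.9]
grip_width: 0.0306
grasp_force: 60.0
```

```bash
python3 - <<'E'
from m import *
s=snap('side');t=snap('top')
cv2.imwrite('pics/g1.png',np.hstack([show(s,[.475,-.388,.06],(),w=40,k=5),show(t,[.475,-.388,.06],(),w=40,k=5)]))
E
```

```text
(no output)
```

View pics/g1.png

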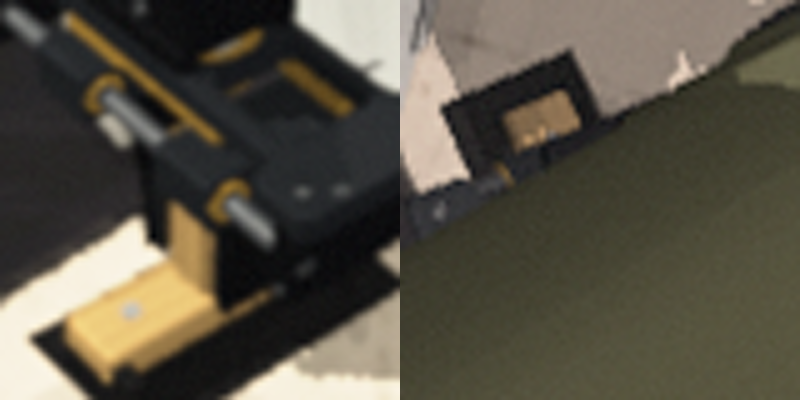

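The picture shows the fingers squarely on either side of the neck, at (190,240), so the hold is firm. I'll plan the lift and the first sweep path.

```bash
cat >> m.py <<'E'
P=np.array([.568,-.214]);A=np.radians(-16.3)
def W(x,y): return P+np.array([x*np.cos(A)-y*np.sin(A),x*np.sin(A)+y*np.cos(A)])
def pan(p): d=np.array(p[:2])-P;return np.array([d[0]*np.cos(A)+d[1]*np.sin(A),-d[0]*np.sin(A)+d[1]*np.cos(A)])
E
python3 - <<'E'
from m import *
go(.4744,-.3889,.11,21);go(.45,-.27,.11,50);go(*W(-.18,.015),.11,73.7)
E
```

```text
shift [ -0.   -0.1 -70.4] rot [-0.    -0.    -0.003]
shift [  19.5 -119.9  -70.4] rot [-0.    -0.    -0.509]
shift [  15.3 -250.8  -70.4] rot [ 0.    -0.    -0.922]
```

Request:
{"api": "drive_tool", "payload": {"moves": [{"x": 0, "y": 0, "z": -15, "rx": 0, "ry": 0, "rz": 0, "fingers": 1}, {"x": 0, "y": 0, "z": -40, "rx": 0, "ry": 0, "rz": 0, "fingers": 1}, {"x": 0, "y": 0, "z": -70, "rx": 0, "ry": 0, "rz": 0, "fingers": 1}, {"x": 0, "y": 0, "z": -70, "rx": 0, "ry": 0, "rz": 0, "fingers": 1}]}}

```text
time_s: 25.9
tool_pos: [0.4755, -0.3905, 0.1124]
tool_rot: [179.8, -0.2, 20.8]
force: [0.2, -0.4, -2.2]
grip_width: 0.0299
grasp_force: 60.0
```

Request:
{"api": "drive_tool", "payload": {"moves": [{"x": 6, "y": -40, "z": 0, "rx": 0, "ry": 0, "rz": -0.16, "fingers": 1}, {"x": 13, "y": -80, "z": 0, "rx": 0, "ry": 0, "rz": -0.33, "fingers": 1}, {"x": 19, "y": -120, "z": 0, "rx": 0, "ry": 0, "rz": -0.5, "fingers": 1}, {"x": 18, "y": -153, "z": 0, "rx": 0, "ry": 0, "rz": -0.61, "fingers": 1}, {"x": 17, "y": -186, "z": 0, "rx": 0, "ry": 0, "rz": -0.72, "fingers": 1}, {"x": 16, "y": -220, "z": 0, "rx": 0, "ry": 0, "rz": -0.82, "fingers": 1}, {"x": 15.3, "y": -251, "z": 0, "rx": 0, "ry": 0, "rz": -0.922, "fingers": 1}, {"x": 15.3, "y": -251, "z": 0, "rx": 0, "ry": 0, "rz": -0.922, "fingers": 1}, {"x": 15.3, "y": -251, "z": 0, "rx": 0, "ry": 0, "rz": -0.922, "fingers": 1}]}}

```text
time_s: 27.02
tool_pos: [0.3994, -0.1494, 0.1094]
tool_rot: [180.0, -0.0, 73.6]
force: [-0.7, -0.4, -1.0]
grip_width: 0.0304
grasp_force: 60.0
```

```bash
python3 - <<'E'
from m import *
o=sensors.get_obs();print(o['qpos'].round(1))
s=snap('side');t=snap('top')
cv2.imwrite('pics/g2.png',np.hstack([show(s,[.45,-.18,.05],(),w=65,k=6)[:,:400],show(t,[.47,-.2,.02],(),w=65,k=6)[:,200:600]])[:600])
go(*W(-.18,.015),.0446,73.7)
E
```

```text
[-47.4 -11.1  60.8 123.4  10.9  62.5  -8.5]
shift [ 1.1 -0.3 64.9] rot [ 0.     0.001 -0.003]
```

View pics/g2.png

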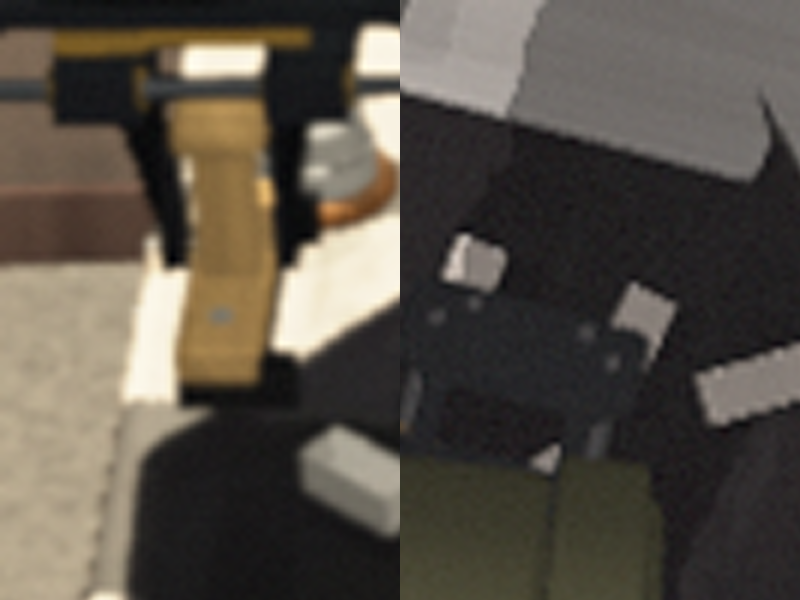

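The sweeper is held level by its knob with the lugs facing the pan, at left-panel pixel (270,380). Now I descend behind the offcuts.

Request:
{"api": "drive_tool", "payload": {"moves": [{"x": 1, "y": -0.3, "z": 20, "rx": 0, "ry": 0, "rz": 0, "fingers": 1}, {"x": 1, "y": -0.3, "z": 40, "rx": 0, "ry": 0, "rz": 0, "fingers": 1}, {"x": 1, "y": -0.3, "z": 55, "rx": 0, "ry": 0, "rz": 0, "fingers": 1}, {"x": 1, "y": -0.3, "z": 62, "rx": 0, "ry": 0, "rz": 0, "fingers": 1}, {"x": 1, "y": -0.3, "z": 64.5, "rx": 0, "ry": 0, "rz": 0, "fingers": 1}, {"x": 1, "y": -0.3, "z": 64.5, "rx": 0, "ry": 0, "rz": 0, "fingers": 1}, {"x": 1, "y": -0.3, "z": 64.5, "rx": 0, "ry": 0, "rz": 0, "fingers": 1}]}}

```text
time_s: 28.0
tool_pos: [0.3999, -0.1479, 0.0455]
tool_rot: [179.9, -0.0, 73.7]
force: [-1.0, 0.3, -1.9]
grip_width: 0.0306
grasp_force: 60.0
```

```bash
python3 - <<'E'
from m import *
o=sensors.get_obs();print(o['qpos'].round(1),pan(o['tool_pos']),o['tool_pos'][2])
go(*W(-.05,.015),.0446,73.7);go(*W(.025,.015),.0446,73.7)
s=snap('side');p=(195/3.5+155,262/3.5+140);print(rect(s,p,.021))
E
```

```text
[-48.8   1.1  67.2 126.9  -1.3  52.6   2.9] [-0.17992284  0.01621396] 0.04548465051200716
shift [ -1.1 129.9   1. ] rot [ 0.001 -0.001 -0.001]
shift [ -1.1 204.9   1.1] rot [ 0.001 -0.001 -0.001]
[ 436.9 -178.1   45.1   18.5  122.1]
```

Request:
{"api": "drive_tool", "payload": {"moves": [{"x": -1, "y": 6, "z": 0, "rx": 0, "ry": 0, "rz": 0, "fingers": 1}, {"x": -1, "y": 13, "z": 0, "rx": 0, "ry": 0, "rz": 0, "fingers": 1}, {"x": -1, "y": 20, "z": 0, "rx": 0, "ry": 0, "rz": 0, "fingers": 1}, {"x": -1, "y": 27, "z": 0, "rx": 0, "ry": 0, "rz": 0, "fingers": 1}, {"x": -1, "y": 34, "z": 0, "rx": 0, "ry": 0, "rz": 0, "fingers": 1}, {"x": -1, "y": 41, "z": 0, "rx": 0, "ry": 0, "rz": 0, "fingers": 1}, {"x": -1, "y": 48, "z": 0, "rx": 0, "ry": 0, "rz": 0, "fingers": 1}, {"x": -1, "y": 55, "z": 0, "rx": 0, "ry": 0, "rz": 0, "fingers": 1}, {"x": -1, "y": 62, "z": 0, "rx": 0, "ry": 0, "rz": 0, "fingers": 1}, {"x": -1, "y": 69, "z": 0, "rx": 0, "ry": 0, "rz": 0, "fingers": 1}, {"x": -1, "y": 76, "z": 0, "rx": 0, "ry": 0, "rz": 0, "fingers": 1}, {"x": -1, "y": 83, "z": 0, "rx": 0, "ry": 0, "rz": 0, "fingers": 1}, {"x": -1, "y": 90, "z": 0, "rx": 0, "ry": 0, "rz": 0, "fingers": 1}, {"x": -1, "y": 97, "z": 0, "rx": 0, "ry": 0, "rz": 0, "fingers": 1}, {"x": -1, "y": 104, "z": 0, "rx": 0, "ry": 0, "rz": 0, "fingers": 1}, {"x": -1, "y": 111, "z": 0, "rx": 0, "ry": 0, "rz": 0, "fingers": 1}, {"x": -1, "y": 118, "z": 0, "rx": 0, "ry": 0, "rz": 0, "fingers": 1}, {"x": -1, "y": 118, "z": 0, "rx": 0, "ry": 0, "rz": 0, "fingers": 1}]}}

```text
time_s: 30.3
tool_pos: [0.5134, -0.1824, 0.0453]
tool_rot: [179.9, 0.0, 73.7]
force: [-0.4, -0.5, -1.8]
grip_width: 0.0306
grasp_force: 60.0
```

```bash
cat >> m.py <<'E'
def scan(d,tag):
    # bright grey blobs near the lip, in pan frame
    g=cv2.cvtColor(d['image'],cv2.COLOR_RGB2HSV)
    m=cv2.inRange(g,(0,0,135),(180,60,255));n,l,st,c=cv2.connectedComponentsWithStats(m)
    for i in range(1,n):
        if 60<st[i,4]<700:
            X=ray(d,*c[i],.021);p=pan(X)
            if -.25<p[0]<.13 and abs(p[1])<.13: print(tag,st[i,4],c[i].round(0),X[:2].round(3),'pan',p.round(3))
E
python3 - <<'E'
from m import *
o=sensors.get_obs();print(o['qpos'].round(1),pan(o['tool_pos']),o['force'])
t=snap('top');s=snap('side');scan(t,'t');scan(s,'s')
cv2.imwrite('pics/g3.png',np.hstack([show(s,[.53,-.2,.02],(),w=65,k=6)[:,200:600],show(t,[.53,-.2,.02],(),w=65,k=6)[:,200:600]])[:600])
go(*W(.025,.015),.0446,73.7)
E
```

```text
[-31.7  24.   57.5 111.3 -23.9  57.5  20.4] [-0.06128764  0.01497516] [-0.36298575 -0.52569087 -1.82669969]
t 156 [256. 124.] [ 0.698 -0.182] pan [0.116 0.067]
t 172 [293. 218.] [ 0.473 -0.263] pan [-0.077 -0.073]
s 120 [264. 201.] [ 0.563 -0.166] pan [-0.018  0.044]
s 247 [238. 238.] [ 0.473 -0.272] pan [-0.075 -0.083]
shift [ 0.1 86.8  0.8] rot [ 0.001  0.    -0.001]
```

View pics/g3.png

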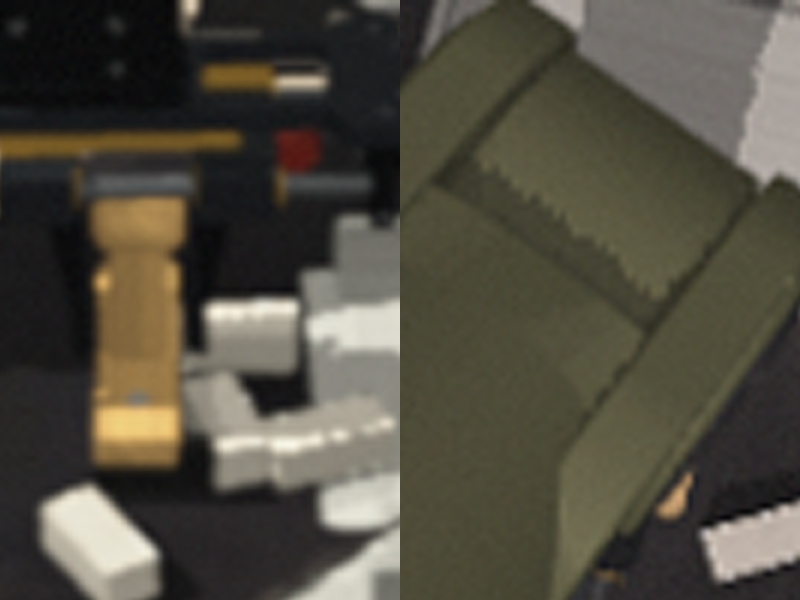

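The three offcuts are bunched ahead of the bar and entering the pan, around left-panel (250,330) to (330,440). The fourth still lies at (100,550). I'll continue the sweep.

Request:
{"api": "drive_tool", "payload": {"moves": [{"x": 0, "y": 7, "z": 0.5, "rx": 0, "ry": 0, "rz": 0, "fingers": 1}, {"x": 0, "y": 14, "z": 0.5, "rx": 0, "ry": 0, "rz": 0, "fingers": 1}, {"x": 0, "y": 21, "z": 0.5, "rx": 0, "ry": 0, "rz": 0, "fingers": 1}, {"x": 0, "y": 28, "z": 0.5, "rx": 0, "ry": 0, "rz": 0, "fingers": 1}, {"x": 0, "y": 35, "z": 0, "rx": 0, "ry": 0, "rz": 0, "fingers": 1}, {"x": 0, "y": 42, "z": 0, "rx": 0, "ry": 0, "rz": 0, "fingers": 1}, {"x": 0, "y": 49, "z": 0, "rx": 0, "ry": 0, "rz": 0, "fingers": 1}, {"x": 0, "y": 56, "z": 0, "rx": 0, "ry": 0, "rz": 0, "fingers": 1}, {"x": 0, "y": 63, "z": 0, "rx": 0, "ry": 0, "rz": 0, "fingers": 1}, {"x": 0, "y": 70, "z": 0, "rx": 0, "ry": 0, "rz": 0, "fingers": 1}, {"x": 0, "y": 77, "z": 0, "rx": 0, "ry": 0, "rz": 0, "fingers": 1}, {"x": 0, "y": 84, "z": 0, "rx": 0, "ry": 0, "rz": 0, "fingers": 1}, {"x": 0, "y": 84, "z": 0, "rx": 0, "ry": 0, "rz": 0, "fingers": 1}]}}

```text
time_s: 32.02
tool_pos: [0.5941, -0.2061, 0.0452]
tool_rot: [179.9, 0.0, 73.7]
force: [0.3, 0.3, -1.2]
grip_width: 0.0302
grasp_force: 60.0
```

```bash
python3 - <<'E'
from m import *
o=sensors.get_obs();print(o['qpos'].round(1),pan(o['tool_pos']),o['force'])
t=snap('top');s=snap('side');scan(t,'t');scan(s,'s')
go(*W(.01,.015),.12,73.7);go(*W(-.125,-.06),.12,73.7);go(*W(-.125,-.06),.0446,73.7)
E
```

```text
[-23.3  33.5  52.5  99.1 -29.7  62.2  22.5] [0.0227965  0.01494452] [ 0.31385064  0.31500499 -1.23871011]
t 176 [293. 218.] [ 0.473 -0.262] pan [-0.077 -0.073]
s 256 [238. 237.] [ 0.473 -0.272] pan [-0.075 -0.082]
shift [ -0.  -12.1 -74.9] rot [ 0.001  0.    -0.   ]
shift [ -75.1 -147.1  -75. ] rot [ 0.001  0.    -0.   ]
shift [ -75.1 -147.2    0.4] rot [ 0.001  0.    -0.   ]
```

Request:
{"api": "drive_tool", "payload": {"moves": [{"x": 0, "y": -8, "z": 0, "rx": 0, "ry": 0, "rz": 0, "fingers": 1}, {"x": 0, "y": -14, "z": -20, "rx": 0, "ry": 0, "rz": 0, "fingers": 1}, {"x": 0, "y": -14, "z": -60, "rx": 0, "ry": 0, "rz": 0, "fingers": 1}, {"x": -19, "y": -50, "z": -60, "rx": 0, "ry": 0, "rz": 0, "fingers": 1}, {"x": -38, "y": -85, "z": -60, "rx": 0, "ry": 0, "rz": 0, "fingers": 1}, {"x": -57, "y": -120, "z": -60, "rx": 0, "ry": 0, "rz": 0, "fingers": 1}, {"x": -75, "y": -152, "z": -60, "rx": 0, "ry": 0, "rz": 0, "fingers": 1}, {"x": -75, "y": -152, "z": -60, "rx": 0, "ry": 0, "rz": 0, "fingers": 1}, {"x": -75, "y": -152, "z": -60, "rx": 0, "ry": 0, "rz": 0, "fingers": 1}]}}

```text
time_s: 33.25
tool_pos: [0.4269, -0.2345, 0.1059]
tool_rot: [179.9, -0.1, 73.7]
force: [0.2, -0.4, -2.0]
grip_width: 0.0304
grasp_force: 60.0
```

```bash
python3 - <<'E'
from m import *
o=sensors.get_obs();print(pan(o['tool_pos']),o['grip_width'])
t=snap('top');s=snap('side');scan(t,'t');scan(s,'s')
go(*W(-.129,-.06),.0446,73.7)
q=proj(s,[.475,-.264,.021]);print(q,rect(s,q,.021))
E
```

```text
[-0.12964135 -0.05929631] 0.03035816051026186
t 674 [279. 158.] [ 0.615 -0.236] pan [ 0.051 -0.008]
s 187 [239. 237.] [ 0.475 -0.271] pan [-0.073 -0.081]
shift [-0.6  0.3 61. ] rot [0.001 0.    0.001]
[238.02115822 235.06789172] [ 477.  -270.2   57.3   21.3  101.1]
```

Offcut 3 hasn't moved. I'll descend and sweep it in, easing the bar towards y = -0.042 in the pan frame.

Request:
{"api": "drive_tool", "payload": {"moves": [{"x": -0.6, "y": 0, "z": 25, "rx": 0, "ry": 0, "rz": 0, "fingers": 1}, {"x": -0.6, "y": 0, "z": 45, "rx": 0, "ry": 0, "rz": 0, "fingers": 1}, {"x": -0.6, "y": 0, "z": 57, "rx": 0, "ry": 0, "rz": 0, "fingers": 1}, {"x": -0.6, "y": 0, "z": 60.5, "rx": 0, "ry": 0, "rz": 0, "fingers": 1}, {"x": -0.6, "y": 0, "z": 60.5, "rx": 0, "ry": 0, "rz": 0, "fingers": 1}, {"x": 1, "y": 8, "z": 60.5, "rx": 0, "ry": 0, "rz": 0, "fingers": 1}, {"x": 2, "y": 16, "z": 60.5, "rx": 0, "ry": 0, "rz": 0, "fingers": 1}, {"x": 4, "y": 24, "z": 60.5, "rx": 0, "ry": 0, "rz": 0, "fingers": 1}, {"x": 6, "y": 32, "z": 60.5, "rx": 0, "ry": 0, "rz": 0, "fingers": 1}, {"x": 8, "y": 40, "z": 60.5, "rx": 0, "ry": 0, "rz": 0, "fingers": 1}, {"x": 10, "y": 48, "z": 60.5, "rx": 0, "ry": 0, "rz": 0, "fingers": 1}, {"x": 12, "y": 56, "z": 60.5, "rx": 0, "ry": 0, "rz": 0, "fingers": 1}, {"x": 14, "y": 64, "z": 60.5, "rx": 0, "ry": 0, "rz": 0, "fingers": 1}, {"x": 16, "y": 72, "z": 60.5, "rx": 0, "ry": 0, "rz": 0, "fingers": 1}, {"x": 18, "y": 80, "z": 60.5, "rx": 0, "ry": 0, "rz": 0, "fingers": 1}, {"x": 20, "y": 88, "z": 60.5, "rx": 0, "ry": 0, "rz": 0, "fingers": 1}, {"x": 20, "y": 96, "z": 60.5, "rx": 0, "ry": 0, "rz": 0, "fingers": 1}, {"x": 20, "y": 104, "z": 60.5, "rx": 0, "ry": 0, "rz": 0, "fingers": 1}, {"x": 20, "y": 104, "z": 60.5, "rx": 0, "ry": 0, "rz": 0, "fingers": 1}]}}

```text
time_s: 35.72
tool_pos: [0.5322, -0.2453, 0.0446]
tool_rot: [180.0, 0.0, 73.7]
force: [-0.4, 0.1, -1.6]
grip_width: 0.0306
grasp_force: 60.0
```

```bash
python3 - <<'E'
from m import *
o=sensors.get_obs();print(o['qpos'].round(1),pan(o['tool_pos']),o['tool_pos'][2],o['force'])
t=snap('top');s=snap('side');scan(t,'t');scan(s,'s')
go(*W(.025,-.04),.0446,73.7)
E
```

```text
[-21.9  29.   54.8 105.4 -27.2  59.8  27.4] [-0.02560603 -0.04011366] 0.044633997771325915 [-0.44240136  0.06845961 -1.60434326]
shift [ 0.2 51.4 -0.1] rot [ 0.     0.    -0.001]
```

Request:
{"api": "drive_tool", "payload": {"moves": [{"x": 0, "y": 7, "z": -0.5, "rx": 0, "ry": 0, "rz": 0, "fingers": 1}, {"x": 0, "y": 14, "z": -0.5, "rx": 0, "ry": 0, "rz": 0, "fingers": 1}, {"x": 0, "y": 21, "z": -0.5, "rx": 0, "ry": 0, "rz": 0, "fingers": 1}, {"x": 0, "y": 28, "z": -0.5, "rx": 0, "ry": 0, "rz": 0, "fingers": 1}, {"x": 0, "y": 35, "z": -0.5, "rx": 0, "ry": 0, "rz": 0, "fingers": 1}, {"x": 0, "y": 42, "z": -0.5, "rx": 0, "ry": 0, "rz": 0, "fingers": 1}, {"x": 0, "y": 50, "z": -0.5, "rx": 0, "ry": 0, "rz": 0, "fingers": 1}, {"x": 0, "y": 50, "z": -0.5, "rx": 0, "ry": 0, "rz": 0, "fingers": 1}]}}

```text
time_s: 36.83
tool_pos: [0.5802, -0.2592, 0.045]
tool_rot: [180.0, 0.0, 73.7]
force: [-1.2, 0.5, -1.6]
grip_width: 0.0307
grasp_force: 60.0
```

Request:
{"api": "drive_tool", "payload": {"moves": [{"x": 0, "y": -8, "z": 0, "rx": 0, "ry": 0, "rz": 0, "fingers": 1}, {"x": 0, "y": -14, "z": -20, "rx": 0, "ry": 0, "rz": 0, "fingers": 1}, {"x": 0, "y": -14, "z": -60, "rx": 0, "ry": 0, "rz": 0, "fingers": 1}, {"x": -15, "y": -60, "z": -60, "rx": 0, "ry": 0, "rz": 0, "fingers": 1}, {"x": -30, "y": -110, "z": -60, "rx": 0, "ry": 0, "rz": 0, "fingers": 1}, {"x": -60, "y": -160, "z": -60, "rx": 0, "ry": 0, "rz": 0, "fingers": 1}, {"x": -90, "y": -180, "z": -60, "rx": 0, "ry": 0, "rz": 0, "fingers": 1}, {"x": -90, "y": -180, "z": -60, "rx": 0, "ry": 0, "rz": 0, "fingers": 1}]}}

```text
time_s: 37.83
tool_pos: [0.379, -0.2964, 0.1058]
tool_rot: [179.9, -0.2, 73.3]
force: [0.4, 0.4, -1.6]
grip_width: 0.0307
grasp_force: 60.0
```

```bash
python3 - <<'E'
from m import *
o=sensors.get_obs();print(pan(o['tool_pos']),o['tool_pos'],o['grip_width'])
t=snap('top');s=snap('side')
def ov(d):
    k=6;w=62;X=[*W(.03,0),.01];q=proj(d,X).astype(int);b=show(d,X,(),w=w,k=k)
    for c,col,z in((((0,-.1),(0,.1)),(0,0,255),.003),(((.022,-.1),(.022,.1),(.13,.1),(.13,-.1)),(0,255,0),.014)):
        e=np.array([proj(d,[*W(*p),z]) for p in c]);e=((e-q+w+.5)*k-.5).astype(int);cv2.polylines(b,[e],len(c)>2,col,1)
    return b
a,b=ov(t),ov(s);cv2.imwrite('pics/g4.png',cv2.resize(np.hstack([a,b]),(800,400),interpolation=cv2.INTER_AREA))
E
```

```text
[-0.15828944 -0.13208757] [ 0.37900037 -0.29635177  0.10578217] 0.030666883955209587
```

View pics/g4.png

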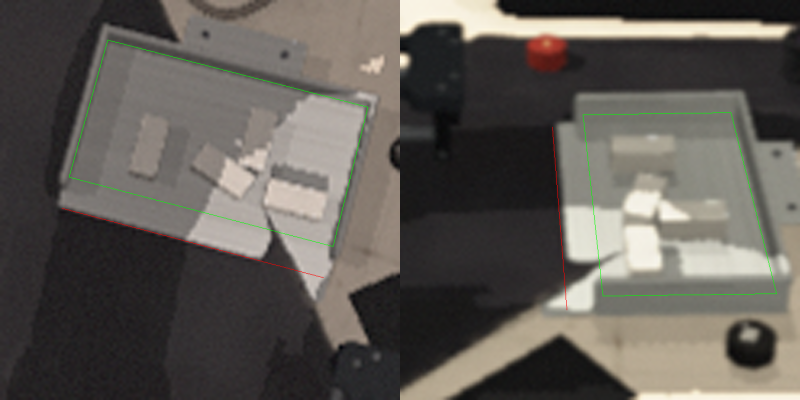

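All four offcuts are inside the green limit, in the left panel at (149,146), (222,170), (258,130) and (296,200). Next I park the sweeper.

```bash
python3 - <<'E'
from m import *
go(.43,-.33,.106,45);go(.479,-.386,.106,22.3)
E
```

```text
shift [-20.3  56.3  -0.2] rot [ 0.002 -0.003  0.499]
shift [-6.020e+01  1.191e+02 -1.000e-01] rot [ 0.001 -0.003  0.895]
```

Request:
{"api": "drive_tool", "payload": {"moves": [{"x": -7, "y": 19, "z": 0, "rx": 0, "ry": 0, "rz": 0.16, "fingers": 1}, {"x": -14, "y": 38, "z": 0, "rx": 0, "ry": 0, "rz": 0.32, "fingers": 1}, {"x": -20, "y": 56, "z": 0, "rx": 0, "ry": 0, "rz": 0.48, "fingers": 1}, {"x": -34, "y": 78, "z": 0, "rx": 0, "ry": 0, "rz": 0.62, "fingers": 1}, {"x": -47, "y": 99, "z": 0, "rx": 0, "ry": 0, "rz": 0.76, "fingers": 1}, {"x": -60, "y": 119, "z": 0, "rx": 0, "ry": 0, "rz": 0.895, "fingers": 1}, {"x": -60, "y": 119, "z": 0, "rx": 0, "ry": 0, "rz": 0.895, "fingers": 1}, {"x": -60, "y": 119, "z": 0, "rx": 0, "ry": 0, "rz": 0.895, "fingers": 1}, {"x": -60, "y": 119, "z": 0, "rx": 0, "ry": 0, "rz": 0.895, "fingers": 1}]}}

```text
time_s: 39.05
tool_pos: [0.4787, -0.3848, 0.105]
tool_rot: [-179.9, -0.0, 22.5]
force: [0.2, -0.6, -2.0]
grip_width: 0.0306
grasp_force: 60.0
```

```bash
python3 - <<'E'
from m import *
print(sensors.get_obs()['qpos'].round(1));go(.479,-.386,.0405,22.3)
E
```

```text
[-12.9  33.4  65.7  98.7 -32.4  69.5  -6.3]
shift [-0.2  1.3 64.5] rot [-0.001 -0.001  0.003]
```

Request:
{"api": "drive_tool", "payload": {"moves": [{"x": 0, "y": 1, "z": 30, "rx": 0, "ry": 0, "rz": 0, "fingers": 1}, {"x": 0, "y": 1, "z": 50, "rx": 0, "ry": 0, "rz": 0, "fingers": 1}, {"x": 0, "y": 1, "z": 60, "rx": 0, "ry": 0, "rz": 0, "fingers": 1}, {"x": 0, "y": 1, "z": 63, "rx": 0, "ry": 0, "rz": 0, "fingers": 1}, {"x": 0, "y": 1, "z": 64.5, "rx": 0, "ry": 0, "rz": 0, "fingers": 1}, {"x": 0, "y": 1, "z": 64.5, "rx": 0, "ry": 0, "rz": 0, "fingers": 1}, {"x": 0, "y": 1, "z": 64.5, "rx": 0, "ry": 0, "rz": 0, "fingers": 1}]}}

```text
time_s: 39.92
tool_pos: [0.4794, -0.387, 0.041]
tool_rot: [180.0, -0.0, 22.4]
force: [-0.1, -0.1, -1.8]
grip_width: 0.0304
grasp_force: 60.0
```

Request:
{"api": "drive_tool", "payload": {"moves": [{"x": 0, "y": 0, "z": 0.8, "rx": 0, "ry": 0, "rz": 0, "fingers": 1}, {"x": 0, "y": 0, "z": 1.4, "rx": 0, "ry": 0, "rz": 0, "fingers": 1}, {"x": 0, "y": 0, "z": 1.4, "rx": 0, "ry": 0, "rz": 0, "fingers": 1}]}}

```text
time_s: 40.3
tool_pos: [0.4793, -0.3868, 0.0396]
tool_rot: [180.0, -0.0, 22.4]
force: [-0.7, 1.2, 2.1]
grip_width: 0.0303
grasp_force: 60.0
```

Contact. I release it and withdraw straight up.

Request:
{"api": "drive_tool", "payload": {"moves": [{"x": 0, "y": 0, "z": 0, "rx": 0, "ry": 0, "rz": 0, "fingers": 0.1}, {"x": 0, "y": 0, "z": 0, "rx": 0, "ry": 0, "rz": 0, "fingers": -0.4}, {"x": 0, "y": 0, "z": 0, "rx": 0, "ry": 0, "rz": 0, "fingers": -0.4}, {"x": 0, "y": 0, "z": 0, "rx": 0, "ry": 0, "rz": 0, "fingers": -0.4}, {"x": 0, "y": 0, "z": -15, "rx": 0, "ry": 0, "rz": 0, "fingers": -0.4}, {"x": 0, "y": 0, "z": -50, "rx": 0, "ry": 0, "rz": 0, "fingers": -0.4}, {"x": 0, "y": 0, "z": -110, "rx": 0, "ry": 0, "rz": 0, "fingers": -0.4}, {"x": -50, "y": 0, "z": -130, "rx": 0, "ry": 0, "rz": 0, "fingers": -0.4}, {"x": -50, "y": 0, "z": -200, "rx": 0, "ry": 0, "rz": 0, "fingers": -0.4}, {"x": -50, "y": 0, "z": -200, "rx": 0, "ry": 0, "rz": 0, "fingers": -0.4}, {"x": -50, "y": 0, "z": -200, "rx": 0, "ry": 0, "rz": 0, "fingers": -0.4}]}}

```text
time_s: 41.68
tool_pos: [0.4333, -0.4059, 0.2401]
tool_rot: [179.9, -0.1, 22.4]
force: [-0.6, 0.5, -1.0]
grip_width: 0.0608
grasp_force: 0.0
```

```bash
python3 - <<'E'
from m import *
import itertools
o=sensors.get_obs();print(o['tool_pos'],o['force'])
t=snap('top');s=snap('side')
for d,n in((t,'t'),(s,'s')):
    hsv=cv2.cvtColor(d['image'],cv2.COLOR_RGB2HSV);q=proj(d,[.479,-.387,.04]).astype(int);w=45
    for nm,lo,hi,z in(('wood',(14,70,90),(32,255,255),.028),('mat',(0,0,0),(180,255,62),.002)):
        m=np.zeros(hsv.shape[:2],np.uint8);m[q[1]-w:q[1]+w,q[0]-w:q[0]+w]=cv2.inRange(hsv,lo,hi)[q[1]-w:q[1]+w,q[0]-w:q[0]+w]
        l,st,c=cv2.connectedComponentsWithStats(m)[1:]
        for i in range(1,len(st)):
            if st[i,4]>60:
                e=np.argwhere(l==i)[:,::-1].astype(np.float32);h=cv2.convexHull(e).reshape(-1,2)
                r=cv2.minAreaRect((plane(d,h,z)*1000).astype(np.float32));print(n,nm,st[i,4],np.round(r[0],1),np.round(r[1],1),round(r[2],1))
g=cv2.imread('pics/g4.png')  # stack check
def same(p,r):
    a=cv2.imread('pics/top0.png')
print('stack small',hough(t,proj(t,[.463,.0463,.054]),.034,.054))
for p in((149,146),(222,170),(258,130),(296,200)):
    k=6*400/744;q=proj(t,[*W(.03,0),.01]).astype(int);u=np.array(p)/k+q-62
    try:r=rect(t,u,.023,tol=22,r=14);print('off',r,pan(r[:2]/1000).round(3))
    except Exception as e:print(e)
E
```

```text
[ 0.4332986  -0.40593747  0.24012714] [-0.58665337  0.46271342 -1.04012367]
t wood 679 [ 487.8 -389.6] [97.  50.2] 22.7
t wood 170 [ 493.2 -469.4] [38.9 61.8] 77.9
t mat 2096 [ 459.9 -428.9] [200.5 136. ] 22.1
t mat 1083 [ 457.6 -323.4] [ 72.2 152.7] 88.8
t mat 81 [ 491.1 -487.3] [26.  26.6] 86.4
s wood 1340 [ 472.4 -363.1] [126.2  96.6] 22.4
s wood 562 [ 464.4 -464.8] [ 26.5 127.5] 72.6
s mat 2160 [ 489.7 -285.1] [169.6 142.2] 76.8
s mat 851 [ 484.8 -388.1] [130.4  64.6] 17.9
stack small [463.5         46.8        154.80000305 224.30000305   1.08      ]
off [ 638.5 -177.6   81.    46.2  162.4] [0.057 0.055]
off [ 617.4 -237.3   43.3   19.6   54.3] [ 0.054 -0.008]
off [ 640.8 -262.9   43.7   19.9  163. ] [ 0.084 -0.027]
off [ 595.5 -289.1   43.7   19.9   73.4] [ 0.047 -0.064]
```

Request:
{"api": "drive_tool", "payload": {"moves": [{"x": 30, "y": -60, "z": 0, "rx": 0, "ry": 0, "rz": -0.1, "fingers": -0.4}, {"x": 60, "y": -110, "z": 0, "rx": 0, "ry": 0, "rz": -0.2, "fingers": -0.4}, {"x": 90, "y": -160, "z": 0, "rx": 0, "ry": 0, "rz": -0.3, "fingers": -0.4}, {"x": 120, "y": -210, "z": 0, "rx": 0, "ry": 0, "rz": -0.4, "fingers": -0.4}, {"x": 145, "y": -260, "z": 0, "rx": 0, "ry": 0, "rz": -0.5, "fingers": -0.4}, {"x": 145, "y": -260, "z": 0, "rx": 0, "ry": 0, "rz": -0.5, "fingers": -0.4}, {"x": 145, "y": -260, "z": 0, "rx": 0, "ry": 0, "rz": -0.5, "fingers": -0.4}, {"x": 145, "y": -260, "z": 0, "rx": 0, "ry": 0, "rz": -0.5, "fingers": -0.4}]}}

```text
time_s: 42.78
tool_pos: [0.4674, -0.1117, 0.2387]
tool_rot: [-180.0, 0.1, 50.9]
force: [1.0, -0.0, -0.2]
grip_width: 0.0606
grasp_force: 0.0
```

```bash
python3 - <<'E'
from m import *
print(sensors.get_obs()['tool_pos'])
t=snap('top');s=snap('side')
for d,n in((t,'top'),(s,'side')):
  for im,w0 in((cv2.cvtColor(cv2.imread(f'pics/{n}0.png'),cv2.COLOR_BGR2RGB),'before'),(d['image'],'now')):
    hsv=cv2.cvtColor(im,cv2.COLOR_RGB2HSV);q=proj(d,[.479,-.387,.04]).astype(int);w=36
    for nm,lo,hi,z in(('wood',(14,70,90),(32,255,255),.028),('mat',(0,0,0),(180,255,50),.002)):
        m=np.zeros(hsv.shape[:2],np.uint8);m[q[1]-w:q[1]+w,q[0]-w:q[0]+w]=cv2.inRange(hsv,lo,hi)[q[1]-w:q[1]+w,q[0]-w:q[0]+w]
        l,st,c=cv2.connectedComponentsWithStats(m)[1:];i=1+min(range(len(st)-1),key=lambda i:np.hypot(*(c[i+1]-q))-st[i+1,4]*.02)
        h=cv2.convexHull(np.argwhere(l==i)[:,::-1].astype(np.float32)).reshape(-1,2)
        r=cv2.minAreaRect((plane(d,h,z)*1000).astype(np.float32));print(n,w0,nm,st[i,4],c[i].round(1),np.round(r[0],1),np.round(r[1],1),round(r[2],1))
E
```

```text
[ 0.46744572 -0.11168528  0.23871059]
top before wood 757 [348.4 215.9] [ 477.  -394.6] [110.3  49.8] 20.6
top before mat 675 [336.1 210.8] [ 480.8 -383.3] [127.4  67.2] 22.1
top now wood 766 [347.3 213.9] [ 481.7 -392.2] [110.1  50.1] 22.6
top now mat 706 [339.1 214.3] [ 480.2 -383.6] [126.3  66.7] 21.8
side before wood 1351 [256.  269.1] [ 467.1 -364.6] [123.5  98.3] 20.5
side before mat 748 [263.1 288.2] [ 484.  -398.5] [133.   57.8] 6.0
side now wood 1341 [258. 268.] [ 472.4 -363.1] [126.3  96.6] 22.4
side now mat 798 [261.8 288. ] [ 483.8 -397.6] [133.1  60.2] 5.6
```

The sweeper is upright, about 3 mm from the mat's centre and within about 1° of its length.

```bash
python3 -c "
from cell import workorder
print(workorder.sign_off())"
```

```text
the job is handed in; nothing more can be done
None
```

The job is handed in at about 43 s of the 208 s limit (the sign-off gave no verdict): the three blocks are stacked centred on the stand, all four offcuts present are inside the pan by my camera measurements, and the sweeper stands upright on its mat, about 3 mm off centre; I held it by its knob because the fingers closed there rather than on the neck.

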